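# Clamp a milled part on a sine plate with a cam lever

### The job

Load the aluminium block on the sloped fixture: bore outwards, flat on the steel face, its long side down on the blue ledge, between the blue stop and the orange pad. Then turn the red cam lever clockwise just far enough to take up the gap, so that the block bears on the stop and the pad's black pointer stands on the green strip (pad pressed in about 3 mm); never overrun into the red. Let go and leave everything else on the bench where it is.

Things in the scene. Friction and masses are not known exactly. Their poses are not given: they have to be found in the camera images.
- part_center (a point): The workpiece: loose bare-aluminium block, 45 (its x) x 55 (its y) x 40 mm tall (its z), about 0.26 kg, with a round dark bore 26 mm wide and four small dark holes in its top. Point: the block's centre, 20 mm above its underside. It starts flat on the bench, bore up, at any one of three spots; a square brass block and a dark steel V-block stand at the others.
- face: Steel face of the sine-plate fixture, sloped 35 degrees from level, facing the robot's right, slightly towards it. Axes: x up the slope; y level along the face (to the left as one looks at it); z square out of the face. Origin on its surface, 83 mm above the bench. It covers x -85..85, y -120..90 mm. Bare steel: on this slope the part may or may not slide down by itself.
- ledge (a point): Middle of the blue ledge along the face's low side: top of its up-slope edge, at face x = -63, y = 22, z = 8 mm. The ledge is 75 mm long (face y -15..59), 12 mm wide, stands 8 mm out of the face. With the part's 55 mm side resting on it, the part's centre is at face x = -40.5, z = 20 mm.
- stop_face (a point): Centre of the inner side of the fixed blue stop block (40 mm up the slope, 18 mm thick, 30 mm high), at face x = -40, z = 20 mm. Its face y differs from run to run (49 to 58 mm). The part's end bears on it from the lower-y side. It cannot move. Its own y axis is along the face's y; its x is level and its z vertical.
- pad_face (a point): Centre of the pressing side of the orange spring pad (30 x 30 mm, 8 mm thick), at face x = -40, z = 20 mm. It looks to the stop (face +y) and moves along face +y as the lever is turned. The nest for the part lies between it and the stop.
- spring (a joint): How far the orange pad is pressed back towards the dark steel carrier behind it, in m: 0 = free (also before it touches the part), at most 0.010; about 3 N per mm. A black bar on the pad lies over coloured strips on the carrier's top: the bar's rear end is over white below 1 mm, green from 1 to 5.5 mm, red beyond.
- cam (a joint): Cam lever angle in rad, 0 to 2.4, starting at 0 to 0.2. At 0 the lever points up the slope (face +x); a growing angle swings it clockwise as seen looking at the face, through face -y (1.57), then down the slope. With the pad free, pad_face is at face y = -16 mm + 12 mm per rad. Stiff (about 5 N at the knob); it stays where it is left.
- cam_axis (a point): Point on the cam's turning axis at the face's surface: face x = -40, y = -75, z = 0 mm. The axis is square to the face (along face z). Its brass eccentric disc (radius 22 mm) and the hub stand up to 58 mm out of the face, below the red lever's upper side.
- knob (a point): Centre of the black round knob on the red lever's end: a pin along face z, 20 mm in diameter, 32 mm tall (face z 55 to 87 mm), 100 mm from the cam axis; the point is at face z = 71 mm. The red lever bar under it is 16 mm wide, at face z 45 to 55 mm.
- brass_block: Bystander, to be left alone: square brass block 40 x 40 x 28 mm. Origin: centre of its underside.
- vee_block: Bystander, to be left alone: dark steel V-block 50 x 50 x 34 mm. Origin: centre of its underside.
- wrench: Bystander, to be left alone: steel wrench lying flat. Origin: a point on it.
- scraper: Bystander, to be left alone: yellow-handled hand tool lying flat. Origin: a point on it.
- oil: Bystander, to be left alone: yellow bottle, 66 mm wide, 170 mm tall. Origin: centre of its underside.
- spray: Bystander, to be left alone: spray can, 60 mm wide, 200 mm tall. Origin: centre of its underside.
- slug: Bystander, to be left alone: steel round bar end, 40 mm wide, 60 mm tall. Origin: centre of its underside.
There are look-alikes about, which are no part of the job. Leave any purple or turquoise look-alike of the part that bears part_center alone.

How it is judged (in metres and radians):
On the way, in this order (a step that is already met when the one before it is completed fails the run):
1. the part lies in the nest: flat on the sloped face, long side on the ledge, between pad and stop (z of part_center in the frame of face between 0.016 and 0.024 m and x of part_center in the frame of face between -0.0445 and -0.0365 m and y of part_center in the frame of stop_face between -0.055 and -0.0255 m and angle between the y axis of part_center and the y axis of face, either way round below 0.12 rad and angle between the z axis of part_center and the z axis of face, either way round below 0.08 rad), for 0.2 s.
2. the cam has taken up the gap: part against the stop, pointer in the green (z of part_center in the frame of face between 0.017 and 0.023 m and x of part_center in the frame of face between -0.0437 and -0.0373 m and y of part_center in the frame of stop_face between -0.03 and -0.025 m and angle between the y axis of part_center and the y axis of face, either way round below 0.07 rad and angle between the z axis of part_center and the z axis of face, either way round below 0.06 rad and angle between part_center's own z axis and vertical below 0.9 rad and value of joint spring between 0.001 and 0.0055 m), for 0.3 s.
At the end, for the whole second after the job is handed in: The part lies bore outwards, flat on the sloped face (within 3 mm, 0.06 rad), its long side on the ledge (within about 3 mm), its end against the stop (within 2.5 mm, square within 0.07 rad); the pad is pressed in 1 to 5.5 mm (pointer in the green); part and lever at rest (all of step 2 and linear speed of part below 0.01 m/s and velocity of joint cam between -0.03 and 0.03 rad/s); the robot touches nothing.
It fails at once if cam overrun: the pad is pressed in more than 6 mm, into the red (value of joint spring above 0.006 m).
It fails at once if a bystander is moved more than 30 mm (distance of any of brass_block, vee_block, wrench, scraper, oil, spray, slug from where it was at the start of the episode above 0.03 m).
It also fails if it takes over 54 s, if anything falls off the work surface, if the arm or the gripper's body presses on something with over 40 N, if the wrist force passes 120 N, or if a joint passes its speed limit or range.

### The arm

A 6-joint arm with a two-finger parallel gripper is mounted at the origin on the work surface. World frame = base frame: x ahead of the robot, y to its left, z up, the work surface at z = 0. Lengths are in m, angles in degrees, forces in N, time in s.
With the tool pointing down it reaches from about 0.4 to 0.825 m from the base axis. Payload 7 kg.
Tool frame: the origin (TCP) lies at the very end of the fingers, on their centre line; the grasp point (between the pads) lies 19 mm behind it; x points along the fingers, y is the direction in which the jaws open and shut, and the axes are right-handed (so a half turn about x gives the same grasp; the last joint's range is limited). The gripper opens to 88 mm and grips with 3 to 60 N. Pads are 19 mm wide; open, the fingers measure 130 mm over their backs; the gripper's body (78 mm by 193 mm) begins 47 mm behind the grasp point.
Start: joints at [-58.092, 20.546, 0.682, 0, -70.136, -16.507], TCP at [0.179, -0.651, 0.227] pointing down, gripper open.
Joint ranges: [-176.03, 176.03], [-82.01, 121.73], [-58.28, 71.71], [-173.87, 95.51], [-174.79, -0.11], [-173.66, 173.66]. Speed limits (degrees/s): [136.94, 136.94, 172.46, 180, 180, 180].

### API

Orientations are given as [roll, pitch, yaw] about the fixed x, y, z axes, in that order (R = Rz(yaw) Ry(pitch) Rx(roll)).
In Python, from plant import monitor, eyes, ticket gives the robot as it stands. The module is installed in compiled form; this text tells all that it offers.
- The arm moves only by the shell command python3 -m crank 'ROWS'. ROWS is JSON, a list of rows, each an object with "linear": the shift along the world's x, y, z in units of 60 mm (1.0 is 60 mm), a list of three; "rot": the turn, a rotation vector about the world's x, y, z in units of 5 degrees (1.0 is 5 degrees), a list of three; "hand": the opening, from 0 (shut) to 1 (fully open). In form: [{"linear": [tx, ty, tz], "rot": [ax, ay, az], "hand": hand}, ...]. A call has 1 to 20 rows; each row shifts and turns the pose as measured when the row begins; what a row does not reach is not made up. A row lasts 1/8 s, in which the tool goes at most 62.5 mm and 10.7 degrees, less where a joint would pass 70% of its speed; a pose out of reach is approached as far as the arm can. A call is refused whole if a number of a shift passes 1 or a number of a turn 1, either way. A call with a gripper value outside its range is refused whole. The fingers move at their own pace and stop on an object; the grip force is fixed at half the most. Time passes only in rows, so rows that do not move let the fingers close. It gives the time, the measured TCP pose, the force and the opening at its end, in the units of the state.
- monitor.get_obs(): the state, without advancing time (a new reading comes with each control period).
- eyes.snapshot(name): name is "scene" or "side" or "wrist"; returns a dict with "image" (420x560x3 uint8, red, green, blue), "depth" (420x560 float32, m along the optical axis (not along the pixel's ray), 0 where there is no reading), "K" (3x3 intrinsics, pixels), "camera_from_world" (4x4, takes a point from world to camera coordinates); the wrist camera has in their place "hand_eye" (4x4, takes a point from camera to tool coordinates, whose origin is the TCP and whose axes are the tool frame's). Camera axes: x right, y up, looking along -z (the intrinsics and any distortion apply to the point x, -y, -z); pixel columns grow to the right and rows downward; lengths in m; the calibration is good to about 2 mm. A picture is of the moment at which its call begins: read the wrist's pose just before it.
- ticket.close_job(): hands the job in, once; it reports no verdict.
The state is a dict: "clock": time; "joint_pos": joint angles; "qvel": joint speeds; "tau": joint torques, N m; "tool_pos": TCP position; "orientation": TCP orientation; "force": force on the tool from outside, world axes, zero at the start; "moment": the same for the moment, N m; "opening": finger opening in m.
Only numpy, scipy, OpenCV 4.12 (cv2) and the standard library are available. Lean on these libraries where they do the work, as an engineer would, in place of code of your own. Each camera call takes 0.05 s, during which the arm holds its last target.

## Working session

There is one attempt and no reset: what is moved stays moved. The work goes in short steps, Python scripts to look and compute and a shell command to move; the robot and the scene stay as the last step left them, time stands still between calls to the robot, and variables do not carry over. Pictures are saved under pics/ and viewed, and the job is handed in when it is done.

```bash
mkdir -p pics
cat > h.py <<'E'
import numpy as np, cv2
from plant import monitor, eyes, ticket
def snap(n,f):
    o=monitor.get_obs(); s=eyes.snapshot(n)
    cv2.imwrite('pics/'+f,s['image'][:,:,::-1]); np.savez('pics/'+f+'.npz',tp=o['tool_pos'],to=o['orientation'],**{k:v for k,v in s.items()})
    return o,s
E
ls
python3 - <<'E'
from h import *
print(monitor.get_obs())
for n in ['scene','side','wrist']:
    o,s=snap(n,n+'0.png'); print(n,{k:(v.shape if k in('image','depth') else v) for k,v in s.items()})
E
```

```text
h.py
pics
{'clock': 0.0, 'joint_pos': array([-5.80938459e+01,  2.05916880e+01,  6.34926204e-01, -1.88767344e-02,
       -7.01349748e+01, -1.65074509e+01]), 'qvel': array([ 0.06543954,  0.03062689,  0.00509574, -0.09448269, -0.03198119,
        0.02753712]), 'tau': array([-5.86418191e-04, -5.82717741e+01,  2.93056029e+01,  6.99729234e+00,
        6.87827225e-03, -1.08739914e-04]), 'tool_pos': array([ 0.1790884 , -0.65032067,  0.22563249]), 'orientation': array([ 95.56088857,  89.90656229, 110.95316309]), 'force': array([-1.19406752, -0.2233739 , -0.30552548]), 'moment': array([-0.01632524,  0.02050314,  0.06775329]), 'opening': 0.08763529685187767}
scene {'image': (420, 560, 3), 'depth': (420, 560), 'K': array([[442.99383343,   0.        , 279.76801784],
       [  0.        , 442.99383343, 209.88630924],
       [  0.        ,   0.        ,   1.        ]]), 'camera_from_world': array([[-0.83369326,  0.55222241, -0.00244128,  0.44557732],
       [-0.4353592 , -0.65453169,  0.61810245,  0.15081006],
       [ 0.33973213,  0.51637068,  0.78609376, -1.45756351],
       [ 0.        ,  0.    
[... 378 characters left out ...]
11606725],
       [ 0.00495856,  0.68813445,  0.72556625, -1.44827829],
       [ 0.        ,  0.        ,  0.        ,  1.        ]])}
wrist {'image': (420, 560, 3), 'depth': (420, 560), 'K': array([[328.47978122,   0.        , 274.01340979],
       [  0.        , 328.47978122, 212.90236614],
       [  0.        ,   0.        ,   1.        ]]), 'hand_eye': array([[ 8.22215150e-04,  2.55866107e-01, -9.66711880e-01,
        -1.57392141e-01],
       [ 9.99999455e-01, -8.32503755e-04,  6.30182808e-04,
         3.52728370e-04],
       [-6.43548849e-04, -9.66711871e-01, -2.55866652e-01,
        -6.80519894e-02],
       [ 0.00000000e+00,  0.00000000e+00,  0.00000000e+00,
         1.00000000e+00]])}
```

View pics/scene0.png

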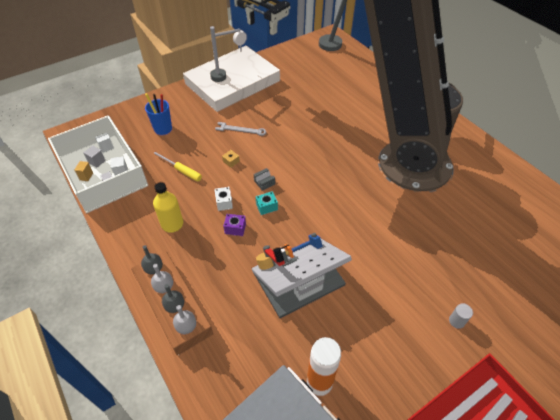

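View pics/side0.png

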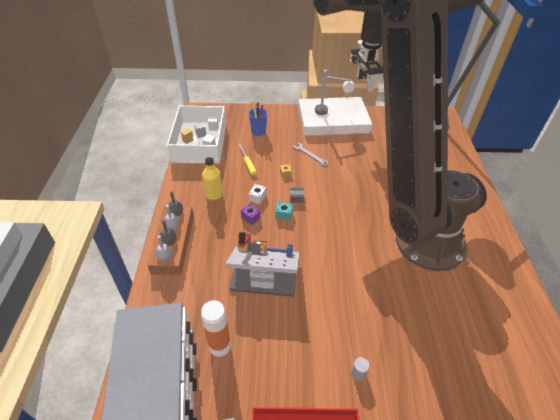

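View pics/wrist0.png

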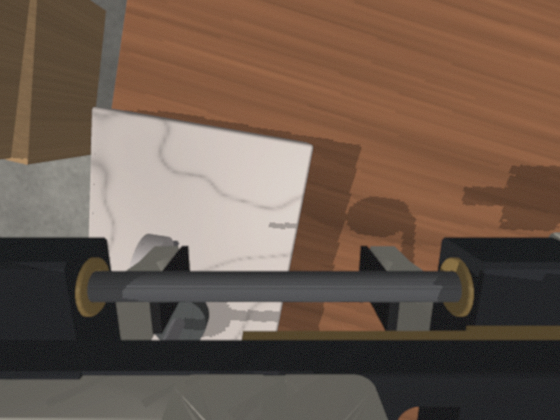

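```bash
cat >> h.py <<'E'
def world(f,px):
    d=np.load('pics/'+f+'.npz') if isinstance(f,str) else f
    K=d['K'];T=d['camera_from_world'] if 'camera_from_world' in d else None
    return d
def cloud(f):
    d=np.load('pics/'+f+'.npz'); K=d['K']; z=d['depth']
    v,u=np.mgrid[0:420,0:560]
    p=np.stack([(u-K[0,2])/K[0,0]*z,-(v-K[1,2])/K[1,1]*z,-z],-1)
    if 'hand_eye' in d:
        from scipy.spatial.transform import Rotation as R
        T=np.eye(4);T[:3,:3]=R.from_euler('xyz',d['to'],degrees=True).as_matrix();T[:3,3]=d['tp'];M=T@d['hand_eye']
    else: M=np.linalg.inv(d['camera_from_world'])
    return p@M[:3,:3].T+M[:3,3],M,d
def rayplane(f,uv,n,p0):
    _,M,d=cloud(f);K=d['K']
    r=M[:3,:3]@np.array([(uv[0]-K[0,2])/K[0,0],-(uv[1]-K[1,2])/K[1,1],-1]);c=M[:3,3]
    n=np.array(n);return c+r*(n@(np.array(p0)-c))/(n@r)
E
python3 - <<'E'
from h import *
for f,(u0,v0,w,h),k in [('scene0.png',(190,130,170,190),3),('side0.png',(190,140,140,165),3.6)]:
    im=cv2.imread('pics/'+f);P,M,d=cloud(f);print(f,'cam',M[:3,3])
    cv2.imwrite('pics/z_'+f,cv2.resize(im[v0:v0+h,u0:u0+w],None,fx=k,fy=k,interpolation=cv2.INTER_CUBIC))
    pts={'scene0.png':{'al':(223,203),'brass':(231,157),'vee':(264,178),'purple':(234,230),'turq':(267,205),'slug':(460,312),'bottle':(163,210),'spray':(325,345)},'side0.png':{'al':(256,196),'brass':(286,171),'vee':(297,195)}}[f]
    for n,(u,v) in pts.items(): print(n,P[v,u].round(3))
E
```

```text
scene0.png cam [0.9323125  0.60529524 1.0536533 ]
al [ 0.616 -0.183  0.03 ]
brass [ 0.501 -0.336  0.031]
vee [ 0.456 -0.208  0.019]
purple [ 0.637 -0.082  0.024]
turq [ 0.513 -0.1    0.034]
slug [0.314 0.455 0.06 ]
bottle [ 0.787 -0.195  0.103]
spray [0.677 0.378 0.203]
side0.png cam [0.52278086 0.91687737 1.12291764]
al [ 0.606 -0.178  0.034]
brass [ 0.495 -0.324  0.03 ]
vee [ 0.455 -0.186  0.035]
```

View pics/z_scene0.png

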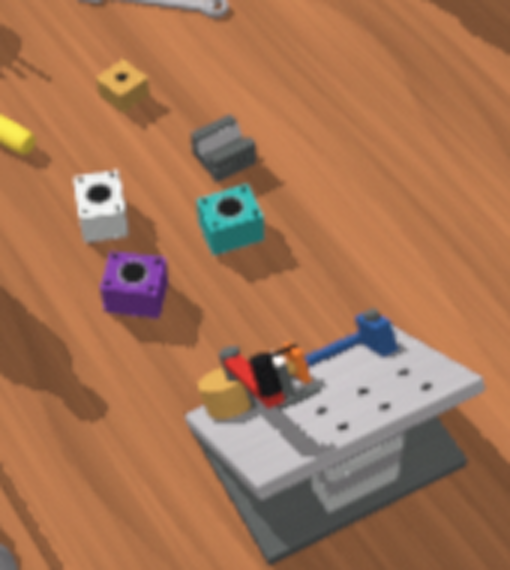

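View pics/z_side0.png

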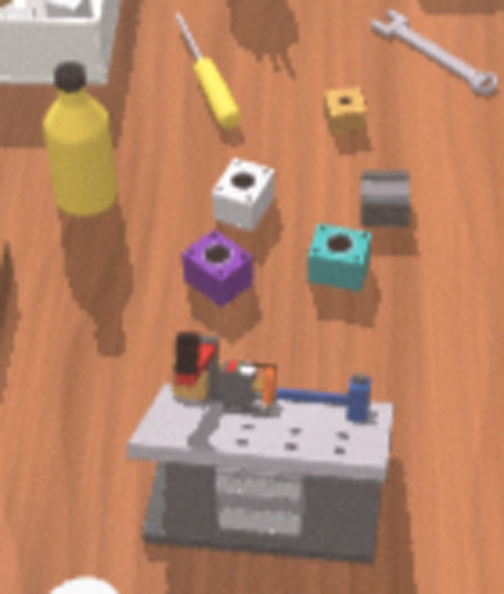

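Run:
```python
from h import *
from scipy.spatial.transform import Rotation as R
o=monitor.get_obs();print(R.from_euler('xyz',o['orientation'],degrees=True).as_matrix().round(3))
# plane fit of face from both cams
for f in ['scene0.png','side0.png']:
    P,M,d=cloud(f)
    q=P.reshape(-1,3);im=d['image'].reshape(-1,3).astype(int)
    grey=(im.max(1)-im.min(1)<25)&(im.mean(1)>110)
    m=grey&(q[:,2]>0.05)&(q[:,2]<0.15)&(abs(q[:,0]-0.6)<.15)&(abs(q[:,1]-.05)<.15)
    q=q[m];rng=np.random.default_rng(0);best=0
    for _ in range(500):
        a=q[rng.choice(len(q),3,False)];n=np.cross(a[1]-a[0],a[2]-a[0]);n/=np.linalg.norm(n)+1e-12
        i=abs((q-a[0])@n)<.003
        if i.sum()>best:best=i.sum();bi=i
    a=q[bi];c=a.mean(0);n=np.linalg.svd(a-c)[2][2];n*=np.sign(n[2])
    print(f,len(q),best,c,n,np.degrees(np.arccos(n[2])),np.degrees(np.arctan2(n[1],n[0])), a.min(0),a.max(0))
    # aluminium top
    q=P.reshape(-1,3)
    m=(abs(q[:,0]-.61)<.06)&(abs(q[:,1]+.19)<.05)&(q[:,2]>.034)&(q[:,2]<.05)
    print('al',q[m].mean(0),cv2.minAreaRect((q[m][:,:2]*1000).astype(np.float32)))
```

```text
[[-0.    -0.266  0.964]
 [ 0.001  0.964  0.266]
 [-1.     0.001 -0.   ]]
scene0.png 1981 1798 [0.57572979 0.15259833 0.09733786] [-0.05063654 -0.57008869  0.82002123] 34.91308055221226 -95.0758176261898 [0.45905809 0.07961569 0.05055049] [0.67550732 0.19998822 0.13472114]
al [ 0.60516888 -0.20421939  0.04031125] ((604.640625, -205.46270751953125), (58.355628967285156, 44.54594039916992), 67.67778778076172)
side0.png 996 896 [0.56759432 0.15232664 0.09600114] [-0.05128001 -0.57078199  0.8194988 ] 34.96534725638386 -95.13376634647302 [0.45821954 0.08405633 0.05018866] [0.67187834 0.19997457 0.1346406 ]
al [ 0.60266331 -0.20133306  0.03998873] ((602.042724609375, -203.21075439453125), (61.45321273803711, 46.84720230102539), 68.92639923095703)
```

```bash
python3 -m crank '[{"linear":[0.8,0.85,0.3],"rot":[0,0,0],"hand":1},{"linear":[0.8,0.85,0.3],"rot":[0,0,0],"hand":1},{"linear":[0.8,0.85,0.3],"rot":[0,0,0],"hand":1},{"linear":[0.8,0.85,0.3],"rot":[0,0,0],"hand":1},{"linear":[0.8,0.85,0.2],"rot":[0,0,0],"hand":1},{"linear":[0.8,0.85,0.2],"rot":[0,0,0],"hand":1},{"linear":[0.8,0.85,0],"rot":[0,0,0],"hand":1},{"linear":[0.8,0.85,0],"rot":[0,0,0],"hand":1}]'
```

```text
clock: 1.15
tool_pos: [0.5146, -0.2892, 0.3083]
orientation: [94.8, 89.7, 109.8]
force: [1.8, -0.3, 0.5]
opening: 0.0877
```

Run:
```python
from h import *
o,s=snap('wrist','w1.png')
```

```text
(no output)
```

View pics/w1.png

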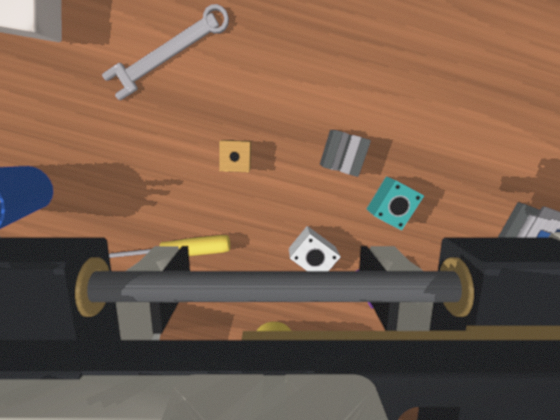

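```bash
python3 -m crank '[{"linear":[0.7,0.8,0.2],"rot":[0,0,0],"hand":1},{"linear":[0.7,0.8,0.2],"rot":[0,0,0],"hand":1},{"linear":[0.7,0.8,0.2],"rot":[0,0,0],"hand":1},{"linear":[0.7,0.8,0.2],"rot":[0,0,0],"hand":1},{"linear":[0,0,0],"rot":[0,0,0],"hand":1},{"linear":[0,0,0],"rot":[0,0,0],"hand":1}]'
python3 - <<'E'
from h import *
o,s=snap('wrist','w2.png')
E
```

```text
clock: 1.95
tool_pos: [0.6777, -0.0995, 0.3503]
orientation: [114.1, 89.5, 129.4]
force: [-0.5, -0.6, 0.4]
opening: 0.0876
```

View pics/w2.png

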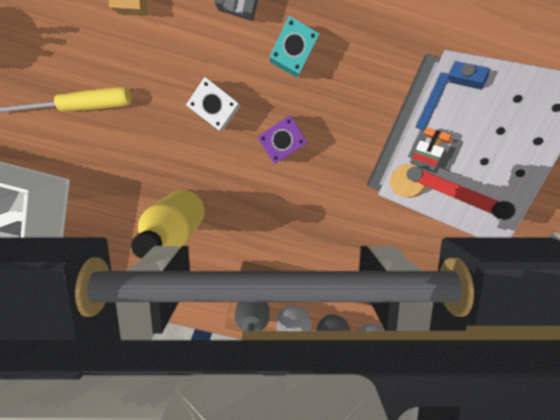

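```bash
cat > face.py <<'E'
from h import *
def fit(f):
    P,M,d=cloud(f);q=P.reshape(-1,3);im=d['image'].reshape(-1,3).astype(int)
    grey=(im.max(1)-im.min(1)<30)&(im.mean(1)>110)
    m=grey&(q[:,2]>0.03)&(q[:,2]<0.16)&(abs(q[:,0]-0.58)<.2)&(abs(q[:,1]-.12)<.17);q=q[m]
    rng=np.random.default_rng(0);best=0
    for _ in range(500):
        a=q[rng.choice(len(q),3,False)];n=np.cross(a[1]-a[0],a[2]-a[0]);n/=np.linalg.norm(n)+1e-12
        i=abs((q-a[0])@n)<.003
        if i.sum()>best:best=i.sum();bi=i
    a=q[bi];c=a.mean(0);n=np.linalg.svd(a-c)[2][2];n*=np.sign(n[2])
    y=np.cross([0,0,1],n)*1.0;y/=np.linalg.norm(y)
    # x up slope; y = z cross x
    x=np.cross(y,n)
    if x[2]<0:x=-x
    y=np.cross(n,x);F=np.stack([x,y,n],1)
    return P,M,d,F,c,best
E
python3 - <<'E'
from face import *
P,M,d,F,c,b=fit('w2.png');print(b,c,F.round(4),np.degrees(np.arccos(F[2,2])))
# origin: on plane, z=.083, at y = c
t=(0.083-c[2])/F[2,0];O=c+t*F[:,0]
L=(P-O)@F;im=d['image']
on=(abs(L[...,2])<.003)&(abs(L[...,0])<.12)&(abs(L[...,1])<.2)
mask=np.zeros((420,560),np.uint8);mask[on]=255;cv2.imwrite('pics/on.png',mask)
q=L[on];print('x ext',np.percentile(q[:,0],[0.2,1,99,99.8]),'y ext',np.percentile(q[:,1],[.2,1,99,99.8]))
hsv=cv2.cvtColor(im,cv2.COLOR_RGB2HSV)
def show(n,m):
    m=m&(abs(L[...,0])<.15)&(abs(L[...,1])<.2)&(L[...,2]>.004)&(L[...,2]<.12);q=L[m];print(n,m.sum());
    if m.sum(): print(np.percentile(q,[1,10,50,90,99],axis=0).round(4))
H,S,V=[hsv[...,i].astype(int) for i in range(3)]
show('blue',(H>100)&(H<125)&(S>130));show('orange',(H>5)&(H<14)&(S>180)&(V>150));show('red',((H<5)|(H>174))&(S>150));show('black',(V<45))
print(O)
E
```

```text
17813 [0.55915084 0.14619799 0.08873518] [[ 0.0735 -0.996  -0.0515]
 [ 0.816   0.0897 -0.5711]
 [ 0.5734 -0.      0.8193]] 34.987606696585544
x ext [-0.08621668 -0.0847673   0.0810005   0.08254902] y ext [-0.11119788 -0.1093072   0.09567175  0.09731078]
blue 1006
[[-0.0752 -0.0053  0.0061]
 [-0.0731  0.0095  0.0071]
 [-0.0584  0.0587  0.0115]
 [-0.0266  0.0693  0.0304]
 [-0.0219  0.0739  0.0318]]
orange 0
red 1072
[[-0.0542 -0.0763  0.0338]
 [-0.0333 -0.0744  0.0359]
 [ 0.0042 -0.0682  0.0549]
 [ 0.0409 -0.0477  0.0561]
 [ 0.0484 -0.0428  0.0573]]
black 302
[[-0.0426 -0.0786  0.0369]
 [ 0.0499 -0.0766  0.0852]
 [ 0.0571 -0.0705  0.0868]
 [ 0.0635 -0.0637  0.088 ]
 [ 0.0656 -0.0134  0.0891]]
[0.55841555 0.13803659 0.083     ]
```

Run:
```python
import cv2
im=cv2.imread('pics/w2.png');cv2.imwrite('pics/z_w2.png',cv2.resize(im[30:250,360:560],None,fx=2.7,fy=2.7,interpolation=cv2.INTER_CUBIC))
```

```text
(no output)
```

View pics/z_w2.png

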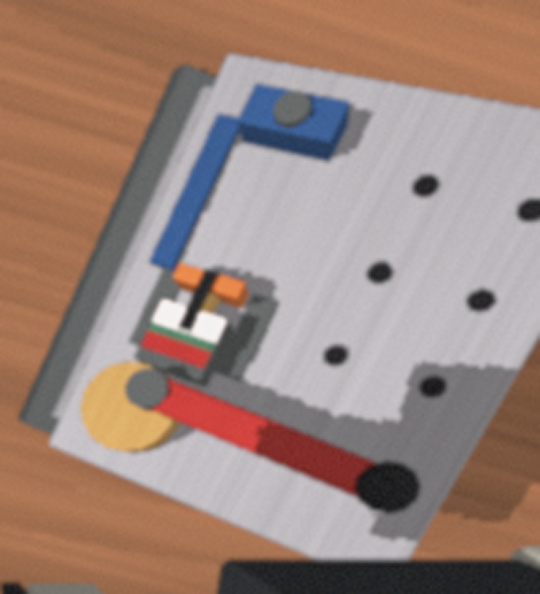

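Run:
```python
from face import *
P,M,d,F,c,b=fit('w2.png')
t=(0.083-c[2])/F[2,0];O=c+t*F[:,0];L=(P-O)@F;im=d['image']
H,S,V=[cv2.cvtColor(im,cv2.COLOR_RGB2HSV)[...,i].astype(int) for i in range(3)]
blue=(H>100)&(H<125)&(S>130)&(abs(L[...,1])<.15)&(abs(L[...,0])<.12)
pc=[.5,2,50,98,99.5]
q=L[blue&(L[...,2]>.027)];print('stop top',len(q),np.percentile(q,pc,axis=0).round(4))
q=L[blue&(L[...,2]<.010)&(L[...,2]>.006)];print('ledge',len(q),np.percentile(q,pc,axis=0).round(4))
# plate y edges at mid x
on=(abs(L[...,2])<.003)&(abs(L[...,0])<.08)
for lo,hi in [(-.08,-.06),(-.02,0),(0,.02),(.02,.05)]:
    q=L[on&(L[...,0]>lo)&(L[...,0]<hi)];print(lo,np.percentile(q[:,1],[.3,99.7]),(q[:,1].min(),q[:,1].max()))
q=L[(abs(L[...,0]+.04)<.03)&(abs(L[...,1]+.02)<.05)&(H<18)&(S>150)&(L[...,2]>.01)];print('orange',len(q),np.percentile(q,pc,axis=0).round(4) if len(q) else '')
q=L[(V<50)&(L[...,2]>.08)&(L[...,0]>.03)&(L[...,0]<.08)];print('knob',len(q),q.mean(0),np.percentile(q,pc,axis=0).round(4))
# block: top at z=.04 mask white
m=((S<60)&(V>150)&(abs(P[...,2]-.04)<.004)&(abs(P[...,0]-.604)<.06)&(abs(P[...,1]+.204)<.06))
cn=max(cv2.findContours(m.astype(np.uint8),cv2.RETR_EXTERNAL,cv2.CHAIN_APPROX_NONE)[0],key=cv2.contourArea)
w=np.array([rayplane('w2.png',p[0],[0,0,1],[0,0,.04])[:2] for p in cn])
print(cv2.minAreaRect((w*1000).astype(np.float32)))
```

```text
stop top 359 [[-0.0606 -0.0773  0.0274]
 [-0.0601  0.0584  0.0276]
 [-0.0343  0.0648  0.03  ]
 [-0.0219  0.0742  0.0324]
 [ 0.0385  0.0748  0.4917]]
ledge 477 [[-0.0753 -0.0066  0.0061]
 [-0.0752 -0.0054  0.0062]
 [-0.0698  0.0326  0.0079]
 [-0.038   0.0637  0.0096]
 [-0.0277  0.0649  0.0099]]
-0.08 [-0.30539776  0.09755255] (np.float64(-0.30772421388928145), np.float64(0.09803378959546706))
-0.02 [-0.29964471  0.09708439] (np.float64(-0.30607955286326494), np.float64(0.09781262343882355))
0 [-0.1108825   0.09719462] (np.float64(-0.11164957985451802), np.float64(0.09800110918790353))
0.02 [-0.11092208  0.09662089] (np.float64(-0.11170388886670497), np.float64(0.09764109144748584))
orange 450 [[-0.0562 -0.0698  0.0145]
 [-0.0555 -0.0695  0.0194]
 [-0.0326 -0.0453  0.0361]
 [-0.0111 -0.0095  0.0565]
 [-0.0101 -0.0087  0.0569]]
knob 20700 [ 0.05027935 -0.10250336  0.40504984] [[ 0.0304 -0.1416  0.0866]
 [ 0.0316 -0.1311  0.3756]
 [ 0.0509 -0.1039  0.4134]
 [ 0.0692 -0.0773  0.4329]
 [ 0.0748 -0.069   0.4917]]
((604.0601196289062, -203.603515625), (54.946441650390625, 44.46953201293945), 67.90255737304688)
```

```bash
python3 -m crank '[{"linear":[-0.12,-0.17,-0.2],"rot":[0,0,1],"hand":1},{"linear":[-0.12,-0.17,-0.2],"rot":[0,0,1],"hand":1},{"linear":[-0.12,-0.17,-0.2],"rot":[0,0,1],"hand":1},{"linear":[-0.12,-0.17,-0.2],"rot":[0,0,1],"hand":1},{"linear":[-0.12,-0.17,-0.2],"rot":[0,0,1],"hand":1},{"linear":[-0.12,-0.17,-0.2],"rot":[0,0,1],"hand":1},{"linear":[-0.12,-0.17,-0.2],"rot":[0,0,1],"hand":1},{"linear":[-0.12,-0.17,-0.2],"rot":[0,0,1],"hand":1},{"linear":[-0.12,-0.17,-0.2],"rot":[0,0,1],"hand":1},{"linear":[-0.12,-0.17,-0.2],"rot":[0,0,1],"hand":1},{"linear":[0,0,0],"rot":[0,0,0],"hand":1}]'
cat > st.py <<'E'
from h import *
import sys
from scipy.spatial.transform import Rotation as R
o=monitor.get_obs();Rm=R.from_euler('xyz',o['orientation'],degrees=True)
m=Rm.as_matrix()
F=np.array([[0.0735,-0.996,-0.0515],[0.816,0.0897,-0.5711],[0.5734,0,0.8193]]);O=np.array([0.5502,0.1388,0.083])
if __name__=='__main__':
    print('t',o['clock'],'p',o['tool_pos'].round(4),'face',((o['tool_pos']-O)@F).round(4),'j',o['joint_pos'].round(1),'f',o['force'].round(1),'op',round(o['opening'],4))
    print('tool x',m[:,0].round(3),'y az',np.degrees(np.arctan2(m[1,1],m[0,1])).round(2))
def todo(pos,tx,ty):
    tx=np.array(tx,float);tx/=np.linalg.norm(tx);ty=np.array(ty,float);ty-=tx*(tx@ty);ty/=np.linalg.norm(ty)
    G=np.stack([tx,ty,np.cross(tx,ty)],1)
    rv=np.degrees((R.from_matrix(G)*Rm.inv()).as_rotvec())/5
    print('linear units',((np.array(pos)-o['tool_pos'])/.06).round(3),'rot units',rv.round(3))
E
python3 - <<'E'
exec(open('st.py').read())
a=np.radians(157.9);todo([.604,-.2036,.1],[0,0,-1],[np.cos(a),np.sin(a),0])
E
```

```text
clock: 3.38
tool_pos: [0.5919, -0.2176, 0.229]
orientation: [102.2, 89.5, 168.1]
force: [-0.1, 0.8, 0.1]
opening: 0.088
t 3.375 p [ 0.5919 -0.2176  0.229 ] face [-0.204  -0.0735  0.321 ] j [ -2.5  16.6  -4.6  -0.1 -69.2 -21.5] f [-0.1  0.8  0.1] op 0.088
tool x [-0.008  0.002 -1.   ] y az 155.93
linear units [ 0.201  0.233 -2.15 ] rot units [-0.018 -0.094  0.394]
```

```bash
python3 -m crank '[{"linear":[0.2,0.23,-0.3],"rot":[0,-0.1,0.4],"hand":1},{"linear":[0,0,-0.6],"rot":[0,0,0],"hand":1},{"linear":[0,0,-0.6],"rot":[0,0,0],"hand":1},{"linear":[0,0,-0.6],"rot":[0,0,0],"hand":1},{"linear":[0,0,0],"rot":[0,0,0],"hand":1}]';  python3 - <<'E'
exec(open('st.py').read())
a=np.radians(157.9);todo([.604,-.2036,.013],[0,0,-1],[np.cos(a),np.sin(a),0])
snap('wrist','w3.png')
E
```

```text
clock: 4.0
tool_pos: [0.6051, -0.2056, 0.1055]
orientation: [-66.2, 89.5, 0.9]
force: [0.2, -0.0, 0.2]
opening: 0.0872
t 4.0 p [ 0.6051 -0.2056  0.1055] face [-0.2641 -0.0856  0.2123] j [ -1.3  22.5 -13.3  -0.  -53.7 -21.5] f [ 0.2 -0.   0.2] op 0.0872
tool x [ 0.009  0.    -1.   ] y az 157.14
linear units [-0.019  0.034 -1.542] rot units [-0.002  0.101  0.152]
```

View pics/w3.png

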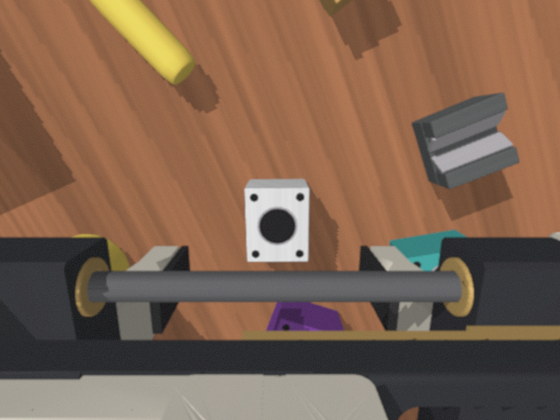

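```bash
python3 -m crank '[{"linear":[-0.02,0.03,-0.5],"rot":[0,0.1,0.15],"hand":1},{"linear":[0,0,-0.5],"rot":[0,0,0],"hand":1},{"linear":[0,0,-0.4],"rot":[0,0,0],"hand":1},{"linear":[0,0,-0.1],"rot":[0,0,0],"hand":1},{"linear":[0,0,0],"rot":[0,0,0],"hand":1}]';  python3 - <<'E'
exec(open('st.py').read())
a=np.radians(157.9);todo([.604,-.2036,.013],[0,0,-1],[np.cos(a),np.sin(a),0])
E
```

```text
clock: 4.68
tool_pos: [0.6143, -0.2058, 0.0288]
orientation: [-78.3, 88.7, -10.5]
force: [-0.5, -0.5, -0.2]
opening: 0.0876
t 4.675 p [ 0.6143 -0.2058  0.0288] face [-0.3075 -0.0947  0.1491] j [ -1.2  27.7 -16.9   0.3 -44.1 -21.2] f [-0.5 -0.5 -0.2] op 0.0876
tool x [ 0.022 -0.004 -1.   ] y az 157.82
linear units [-0.172  0.036 -0.263] rot units [0.046 0.249 0.015]
```

```bash
python3 -m crank '[{"linear":[-0.17,0.04,-0.15],"rot":[0,0.25,0],"hand":1},{"linear":[0,0,-0.1],"rot":[0,0,0],"hand":1},{"linear":[0,0,0],"rot":[0,0,0],"hand":1}]';  python3 - <<'E'
exec(open('st.py').read())
a=np.radians(157.9);todo([.604,-.2036,.013],[0,0,-1],[np.cos(a),np.sin(a),0])
E
```

```text
clock: 5.05
tool_pos: [0.6052, -0.2034, 0.016]
orientation: [-125.7, 89.7, -57.9]
force: [-0.1, 0.4, 0.2]
opening: 0.0879
t 5.05 p [ 0.6052 -0.2034  0.016 ] face [-0.3135 -0.0854  0.1377] j [ -0.9  28.4 -17.9   0.4 -43.6 -21.5] f [-0.1  0.4  0.2] op 0.0879
tool x [ 0.003 -0.004 -1.   ] y az 157.82
linear units [-0.019 -0.004 -0.051] rot units [0.051 0.032 0.016]
```

Close.

```bash
python3 -m crank '[{"linear":[-0.02,0,-0.05],"rot":[0,0,0],"hand":1},{"linear":[0,0,0],"rot":[0,0,0],"hand":0.3},{"linear":[0,0,0],"rot":[0,0,0],"hand":0},{"linear":[0,0,0],"rot":[0,0,0],"hand":0},{"linear":[0,0,0],"rot":[0,0,0],"hand":0},{"linear":[0,0,0],"rot":[0,0,0],"hand":0}]';  python3 st.py
```

```text
clock: 5.8
tool_pos: [0.6043, -0.2035, 0.0133]
orientation: [-120.2, 89.7, -52.4]
force: [-0.6, -0.1, -1.9]
opening: 0.0448
t 5.8 p [ 0.6043 -0.2035  0.0133] face [-0.3153 -0.0846  0.1356] j [ -0.9  28.5 -18.1   0.4 -43.1 -21.5] f [-0.6 -0.1 -1.9] op 0.0448
tool x [ 0.004 -0.005 -1.   ] y az 157.82
```

```bash
python3 -m crank '[{"linear":[0,0,0.6],"rot":[0,0,0],"hand":0},{"linear":[0,0,0.8],"rot":[0,0,0],"hand":0},{"linear":[0,0,0.8],"rot":[0,0,-1],"hand":0},{"linear":[0,0,0.8],"rot":[0,0,-1],"hand":0},{"linear":[0,0,0.5],"rot":[0,0,-1],"hand":0},{"linear":[0,0,0],"rot":[0,0,-1],"hand":0},{"linear":[0,0,0],"rot":[0,0,-1],"hand":0},{"linear":[0,0,0],"rot":[0,0,-1],"hand":0},{"linear":[0,0,0],"rot":[0,0,-1],"hand":0},{"linear":[0,0,0],"rot":[0,0,-1],"hand":0},{"linear":[0,0,0],"rot":[0,0,-1],"hand":0}]';  python3 - <<'E'
exec(open('st.py').read())
print(o['tool_pos'],o['opening'])
todo(O+F@[-.034,.0175,.12],-F[:,2],F[:,0])
E
```

```text
clock: 7.18
tool_pos: [0.5973, -0.2015, 0.2239]
orientation: [119.5, 89.4, 140.7]
force: [0.4, 0.3, -2.4]
opening: 0.0449
t 7.175 p [ 0.5973 -0.2015  0.2239] face [-0.1934 -0.0775  0.3073] j [ -1.1  16.8  -4.9  -0.4 -68.7 -67.5] f [ 0.4  0.3 -2.4] op 0.0449
tool x [-0.008  0.006 -1.   ] y az 111.23
[ 0.59732333 -0.20145622  0.22388306] 0.04492939312002036
linear units [-1.221  4.092 -1.034] rot units [ 6.9    0.92  -5.131]
```

```bash
python3 -m crank '[{"linear":[-0.13,0.4,0],"rot":[0.75,0.1,-0.55],"hand":0},{"linear":[-0.13,0.4,0],"rot":[0.75,0.1,-0.55],"hand":0},{"linear":[-0.13,0.4,0],"rot":[0.75,0.1,-0.55],"hand":0},{"linear":[-0.13,0.4,0],"rot":[0.75,0.1,-0.55],"hand":0},{"linear":[-0.13,0.4,0],"rot":[0.75,0.1,-0.55],"hand":0},{"linear":[-0.13,0.4,0],"rot":[0.75,0.1,-0.55],"hand":0},{"linear":[-0.13,0.4,0],"rot":[0.75,0.1,-0.55],"hand":0},{"linear":[-0.13,0.4,0],"rot":[0.75,0.1,-0.55],"hand":0},{"linear":[-0.13,0.4,0],"rot":[0.75,0.1,-0.55],"hand":0},{"linear":[0,0,0],"rot":[0,0,0],"hand":0}]';  python3 - <<'E'
exec(open('st.py').read())
print(o['tool_pos'],o['opening'])
todo(O+F@[-.034,.0175,.12],-F[:,2],F[:,0])
E
```

```text
clock: 8.43
tool_pos: [0.5204, 0.0225, 0.2185]
orientation: [91.1, 54.5, 85.9]
force: [0.7, -0.6, -2.2]
opening: 0.045
t 8.425 p [0.5204 0.0225 0.2185] face [-0.0194  0.0193  0.179 ] j [ -4.9  11.5  -7.8 -37.  -74.9 -79. ] f [ 0.7 -0.6 -2.2] op 0.045
tool x [ 0.041  0.58  -0.814] y az 84.55
[0.52038514 0.02246526 0.21850331] 0.04498760742973623
linear units [ 0.062  0.36  -0.945] rot units [-0.12  -0.119 -0.031]
```

```bash
python3 -m crank '[{"linear":[0.03,0.18,-0.5],"rot":[-0.12,-0.12,-0.03],"hand":0},{"linear":[0.03,0.18,-0.45],"rot":[0,0,0],"hand":0},{"linear":[0,0,0],"rot":[0,0,0],"hand":0}]';  python3 - <<'E'
exec(open('st.py').read())
todo(O+F@[-.037,.0175,.05],-F[:,2],F[:,0])
print(o['tool_pos'], (o['tool_pos']-O)@F)
for n in ['wrist','scene','side']: snap(n,n+'4.png')
a=cv2.imread('pics/scene4.png')[210:330,220:370];b=cv2.imread('pics/side4.png')[190:310,200:350]
cv2.imwrite('pics/z4.png',cv2.resize(np.hstack([a,b]),None,fx=2.6,fy=2.6,interpolation=cv2.INTER_CUBIC))
E
```

```text
clock: 8.8
tool_pos: [0.5247, 0.0424, 0.1604]
orientation: [89.7, 55.3, 84.7]
force: [0.7, 0.4, -1.6]
opening: 0.0447
t 8.8 p [0.5247 0.0424 0.1604] face [-0.0361  0.0168  0.1197] j [ -2.4  14.2 -12.  -38.1 -67.1 -76.3] f [ 0.7  0.4 -1.6] op 0.0447
tool x [ 0.052  0.567 -0.822] y az 85.08
linear units [ 0.046  0.653 -0.961] rot units [ 0.058  0.027 -0.023]
[0.52470016 0.042444   0.16038657] [-0.03612727  0.01675471  0.11974497]
```

View pics/wrist4.png

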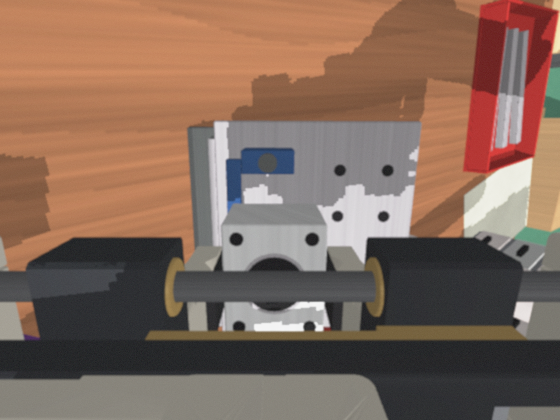

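View pics/z4.png

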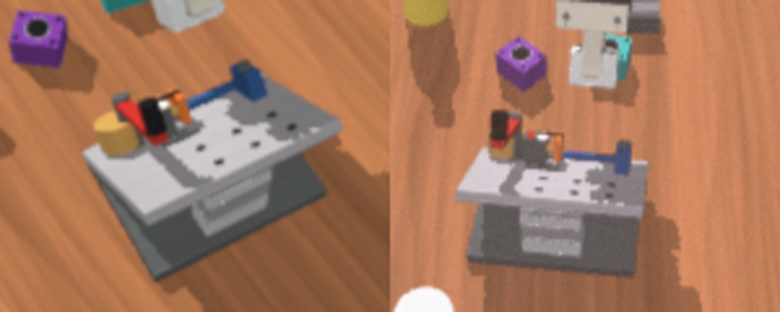

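Run:
```python
exec(open('st.py').read())
P,M,d=cloud('wrist4.png');L=(P-O)@F;im=d['image']
H,S,V=[cv2.cvtColor(im,cv2.COLOR_RGB2HSV)[...,i].astype(int) for i in range(3)]
pc=[1,5,50,95,99]
b=(H>100)&(H<125)&(S>130)&(abs(L[...,1])<.15)&(abs(L[...,0])<.12)
q=L[b&(L[...,2]>.028)&(L[...,2]<.033)];print('stop',np.percentile(q,pc,axis=0).round(4))
print('stop mid rows', [L[r,280].round(4).tolist() for r in range(145,182,3)])
m=(S<40)&(V>140)&(abs(L[...,0]+.04)<.05)&(L[...,2]>.10)&(L[...,2]<.2);m[:200]=0;m[270:]=0;m[:,:220]=0;m[:,330:]=0
q=L[m];print('part',len(q),np.percentile(q,pc,axis=0).round(4))
print('part rows col 275',[(r,L[r,275].round(4).tolist()) for r in range(200,262,4)])
q=L[(abs(L[...,2])<.004)];print('plane check',q[:,2].mean(),np.percentile(q[:,1],[99.5]),np.percentile(q[:,0],[1,99]))
```

```text
t 8.95 p [0.5264 0.0417 0.163 ] face [-0.0351  0.015   0.1222] j [ -2.4  14.1 -11.8 -38.1 -67.2 -76.3] f [ 0.3  0.6 -3.5] op 0.045
tool x [ 0.057  0.567 -0.822] y az 85.22
stop [[-0.0608  0.0513  0.0286]
 [-0.0597  0.052   0.0291]
 [-0.0432  0.0604  0.0302]
 [-0.0243  0.0676  0.0313]
 [-0.0234  0.0678  0.0319]]
stop mid rows [[-0.0321, 0.0696, -0.0007], [-0.0323, 0.0682, 0.0147], [-0.0324, 0.067, 0.0295], [-0.0324, 0.0648, 0.03], [-0.0324, 0.0627, 0.0308], [-0.0324, 0.0604, 0.0298], [-0.0324, 0.0584, 0.0321], [-0.0324, 0.0559, 0.0302], [-0.0323, 0.0536, 0.0292], [-0.0323, 0.0517, 0.0318], [-0.0319, 0.045, 0.0015], [-0.0319, 0.0422, 0.0002], [-0.0319, 0.0398, 0.0007]]
part 4027 [[-0.058   0.0253  0.1083]
 [-0.0566  0.0268  0.1441]
 [-0.0361  0.0366  0.1455]
 [-0.0152  0.0453  0.1464]
 [-0.014   0.0456  0.1468]]
part rows col 275 [(200, [-0.036, 0.0232, 0.0004]), (204, [-0.0358, 0.0454, 0.1092]), (208, [-0.0358, 0.0453, 0.1172]), (212, [-0.0358, 0.0457, 0.1269]), (216, [-0.0358, 0.0456, 0.1336]), (220, [-0.0358, 0.0456, 0.1401]), (224, [-0.0357, 0.0455, 0.1457]), (228, [-0.0357, 0.0435, 0.1448]), (232, [-0.0357, 0.0418, 0.1452]), (236, [-0.0357, 0.0402, 0.1455]), (240, [-0.0357, 0.038, 0.1443]), (244, [-0.0357, 0.0365, 0.1452]), (248, [-0.0357, 0.0345, 0.1449]), (252, [-0.0357, 0.0329, 0.1455]), (256, [-0.0357, 0.0314, 0.1461]), (260, [-0.0357, 0.0296, 0.1463])]
plane check 0.00015741126793453978 [0.17185663] [-0.15139002  0.08091675]
```

```bash
python3 -m crank '[{"linear":[0.02,0.21,-0.31],"rot":[0,0,0],"hand":0},{"linear":[0.02,0.21,-0.31],"rot":[0,0,0],"hand":0},{"linear":[0.02,0.21,-0.31],"rot":[0,0,0],"hand":0},{"linear":[0.02,0.15,-0.2],"rot":[0,0,0],"hand":0},{"linear":[0,0,0],"rot":[0,0,0],"hand":0}]';  python3 - <<'E'
exec(open('st.py').read())
print((o['tool_pos']-O)@F, o['force'])
todo(O+F@[-.036,.0168,.025],-F[:,2],F[:,0])
E
```

```text
clock: 9.57
tool_pos: [0.5354, 0.0869, 0.0999]
orientation: [88.1, 55.3, 83.4]
force: [-1.7, 0.5, -3.0]
opening: 0.0446
t 9.575 p [0.5354 0.0869 0.0999] face [-0.0338  0.0101  0.0443] j [  2.   18.1 -15.1 -41.2 -58.6 -74. ] f [-1.7  0.5 -3. ] op 0.0446
tool x [ 0.066  0.565 -0.823] y az 85.67
[-0.0337813   0.01012176  0.04427305] [-1.65531262  0.47074214 -2.98931256]
linear units [-0.097  0.163 -0.284] rot units [ 0.089  0.207 -0.015]
```

```bash
python3 -m crank '[{"linear":[-0.1,0.02,0],"rot":[0.09,0.2,0],"hand":0},{"linear":[-0.02,0.1,-0.2],"rot":[0,0.05,0],"hand":0},{"linear":[0,0,0],"rot":[0,0,0],"hand":0}]';  python3 - <<'E'
exec(open('st.py').read())
print((o['tool_pos']-O)@F, o['force'])
todo(O+F@[-.037,.0168,.015],-F[:,2],F[:,0])
E
```

```text
clock: 9.95
tool_pos: [0.5292, 0.0935, 0.089]
orientation: [90.2, 55.0, 85.0]
force: [0.4, -0.4, -2.9]
opening: 0.0449
t 9.95 p [0.5292 0.0935 0.089 ] face [-0.0351  0.0168  0.0319] j [  2.3  19.  -15.6 -41.9 -58.3 -73.8] f [ 0.4 -0.4 -2.9] op 0.0449
tool x [ 0.05   0.571 -0.819] y az 84.82
[-0.03505262  0.01683781  0.03187476] [ 0.40189736 -0.41018437 -2.91868787]
linear units [ 0.013  0.134 -0.249] rot units [-0.002 -0.018 -0.006]
```

```bash
python3 -m crank '[{"linear":[0,0.09,-0.16],"rot":[0,0,0],"hand":0},{"linear":[0,0.03,-0.08],"rot":[0,0,0],"hand":0},{"linear":[0,0,0],"rot":[0,0,0],"hand":0}]';  python3 - <<'E'
exec(open('st.py').read())
print((o['tool_pos']-O)@F, o['force']@F)
todo(O+F@[-.0395,.0168,.014],-F[:,2],F[:,0])
E
```

```text
clock: 10.32
tool_pos: [0.5295, 0.1011, 0.0736]
orientation: [90.1, 55.0, 85.0]
force: [-0.6, -0.5, -3.6]
opening: 0.0448
t 10.325 p [0.5295 0.1011 0.0736] face [-0.0377  0.0173  0.0149] j [  2.9  20.2 -16.1 -42.8 -56.6 -72.8] f [-0.6 -0.5 -3.6] op 0.0448
tool x [ 0.05   0.571 -0.819] y az 84.83
[-0.0376844   0.0172752   0.01487869] [-2.5161328   0.53158543 -2.64957414]
linear units [ 0.006 -0.017 -0.029] rot units [ 0.001 -0.015 -0.005]
```

```bash
python3 -m crank '[{"linear":[0.0,0.02,-0.03],"rot":[0,0,0],"hand":0},{"linear":[0,-0.03,-0.02],"rot":[0,0,0],"hand":0},{"linear":[0,0,0],"rot":[0,0,0],"hand":0}]';  python3 - <<'E'
exec(open('st.py').read())
print((o['tool_pos']-O)@F, o['force']@F)
todo(O+F@[-.0405,.0168,.013],-F[:,2],F[:,0])
E
```

```text
clock: 10.7
tool_pos: [0.5302, 0.0994, 0.0726]
orientation: [89.9, 55.1, 84.9]
force: [-0.7, 0.3, -2.8]
opening: 0.0447
t 10.7 p [0.5302 0.0994 0.0726] face [-0.0396  0.0164  0.015 ] j [  2.8  20.4 -16.1 -42.8 -56.6 -72.4] f [-0.7  0.3 -2.8] op 0.0447
tool x [ 0.051  0.571 -0.82 ] y az 85.04
[-0.03957769  0.01639107  0.01499352] [-1.38814056  0.7260921  -2.44604625]
linear units [-0.006  0.007 -0.036] rot units [ 0.009  0.015 -0.026]
```

```bash
python3 -m crank '[{"linear":[0.0,0.03,-0.045],"rot":[0,0,0],"hand":0},{"linear":[0,0,0],"rot":[0,0,0],"hand":0}]';  python3 - <<'E'
exec(open('st.py').read())
print((o['tool_pos']-O)@F, o['force']@F)
E
python3 -m crank '[{"linear":[0.0,-0.03,-0.02],"rot":[0,0,0],"hand":0},{"linear":[0,0,0],"rot":[0,0,0],"hand":0}]';  python3 - <<'E'
exec(open('st.py').read())
print((o['tool_pos']-O)@F, o['force']@F)
E
```

```text
clock: 10.95
tool_pos: [0.5309, 0.0997, 0.0725]
orientation: [89.6, 55.1, 84.7]
force: [-0.2, -0.6, -3.1]
opening: 0.0449
t 10.95 p [0.5309 0.0997 0.0725] face [-0.0393  0.0157  0.0148] j [  2.8  20.4 -16.1 -42.8 -56.5 -72.3] f [-0.2 -0.6 -3.1] op 0.0449
tool x [ 0.052  0.57  -0.82 ] y az 85.28
[-0.039319    0.01574284  0.01475807] [-2.28201084  0.16905858 -2.12609753]
clock: 11.2
tool_pos: [0.5308, 0.098, 0.0708]
orientation: [89.6, 55.1, 84.8]
force: [-0.9, -1.2, -1.0]
opening: 0.0448
t 11.2 p [0.5308 0.098  0.0708] face [-0.0417  0.0157  0.0144] j [  2.6  20.5 -16.1 -42.8 -56.5 -72. ] f [-0.9 -1.2 -1. ] op 0.0448
tool x [ 0.052  0.57  -0.82 ] y az 85.26
[-0.04173399  0.01568655  0.01436141] [-1.61507616  0.77226873 -0.11867426]
```

```bash
python3 -m crank '[{"linear":[0.0,-0.02,-0.05],"rot":[0,0,0],"hand":0},{"linear":[0,0,0],"rot":[0,0,0],"hand":0}]';  python3 - <<'E'
exec(open('st.py').read())
print((o['tool_pos']-O)@F, o['force']@F)
E
python3 -m crank '[{"linear":[0.0,-0.02,-0.04],"rot":[0,0,0],"hand":0},{"linear":[0,0,0],"rot":[0,0,0],"hand":0}]';  python3 - <<'E'
exec(open('st.py').read())
print((o['tool_pos']-O)@F, o['force']@F)
for n in ['wrist','scene','side']: snap(n,n+'5.png')
a=cv2.imread('pics/scene5.png')[210:330,220:370];b=cv2.imread('pics/side5.png')[190:310,200:350]
cv2.imwrite('pics/z5.png',cv2.resize(np.hstack([a,b]),None,fx=2.6,fy=2.6,interpolation=cv2.INTER_CUBIC))
E
```

```text
clock: 11.45
tool_pos: [0.5311, 0.0982, 0.0711]
orientation: [89.5, 54.9, 84.8]
force: [-0.3, -0.6, -4.1]
opening: 0.0449
t 11.45 p [0.5311 0.0982 0.0711] face [-0.0414  0.0154  0.0145] j [  2.4  20.6 -16.  -43.  -56.7 -71.6] f [-0.3 -0.6 -4.1] op 0.0449
tool x [ 0.052  0.573 -0.818] y az 85.47
[-0.04136407  0.01538067  0.01447822] [-2.89122943  0.24690349 -3.03945077]
clock: 11.7
tool_pos: [0.5313, 0.0979, 0.0709]
orientation: [89.4, 54.7, 84.8]
force: [-0.1, -0.8, -1.9]
opening: 0.0448
t 11.7 p [0.5313 0.0979 0.0709] face [-0.0417  0.0151  0.0144] j [  2.3  20.7 -15.9 -43.2 -56.8 -71.3] f [-0.1 -0.8 -1.9] op 0.0448
tool x [ 0.052  0.575 -0.816] y az 85.62
[-0.04171288  0.01514699  0.01437308] [-1.6863976   0.04105991 -1.08906614]
```

View pics/wrist5.png

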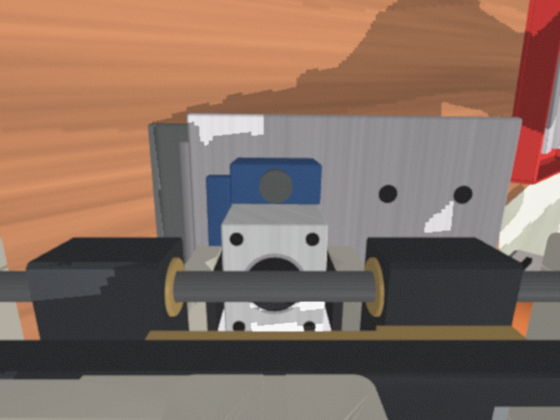

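View pics/z5.png

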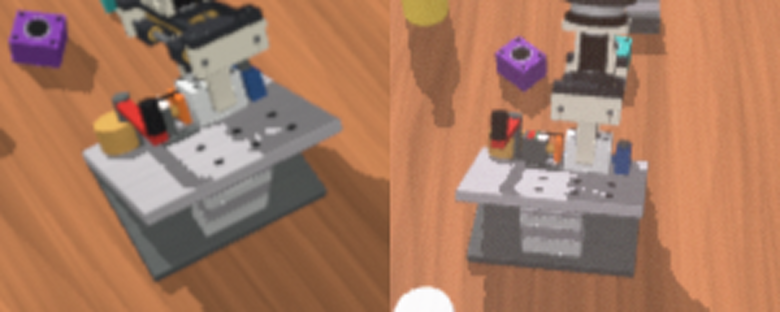

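Run:
```python
exec(open('st.py').read())
P,M,d=cloud('wrist5.png');L=(P-O)@F;im=d['image']
H,S,V=[cv2.cvtColor(im,cv2.COLOR_RGB2HSV)[...,i].astype(int) for i in range(3)]
pc=[1,5,50,95,99]
b=(H>100)&(H<125)&(S>130)&(abs(L[...,1])<.15)&(abs(L[...,0])<.12)
q=L[b&(L[...,2]>.028)&(L[...,2]<.033)];print('stop',np.percentile(q,pc,axis=0).round(4))
q=L[b&(L[...,2]>.005)&(L[...,2]<.011)];print('ledge',np.percentile(q,pc,axis=0).round(4))
m=(S<40)&(V>140)&(abs(L[...,0]+.04)<.05)&(L[...,2]>.03)&(L[...,2]<.06);m[:200]=0;m[270:]=0;m[:,:220]=0;m[:,330:]=0
q=L[m];print('part',len(q),np.percentile(q,pc,axis=0).round(4))
print('cols rows:',[L[212,c].round(4).tolist() for c in range(224,330,8)])
q=L[(abs(L[...,2])<.006)&(abs(L[...,0])<.1)&(abs(L[...,1])<.1)];print('plane',np.median(q[:,2]),np.percentile(q[:,1],[99.5]))
```

```text
t 11.85 p [0.5314 0.098  0.0708] face [-0.0417  0.015   0.0143] j [  2.3  20.7 -15.9 -43.2 -56.8 -71.3] f [-1.6 -1.8  5.1] op 0.0448
tool x [ 0.052  0.575 -0.816] y az 85.62
stop [[-0.0611  0.051   0.0287]
 [-0.0599  0.0517  0.0292]
 [-0.0433  0.0606  0.0302]
 [-0.0241  0.0676  0.0312]
 [-0.0229  0.0681  0.0316]]
ledge [[-0.0758  0.0234  0.0066]
 [-0.0754  0.026   0.0072]
 [-0.0714  0.0457  0.0082]
 [-0.0653  0.0577  0.0093]
 [-0.0646  0.0589  0.0096]]
part 4626 [[-0.0638  0.0238  0.0308]
 [-0.0623  0.0254  0.0339]
 [-0.0421  0.0362  0.0402]
 [-0.0216  0.0442  0.0413]
 [-0.02    0.0444  0.0417]]
cols rows: [[-0.0678, 0.0403, 0.0082], [-0.062, 0.0439, 0.0214], [-0.0582, 0.044, 0.0218], [-0.0545, 0.0439, 0.0212], [-0.0506, 0.0441, 0.0217], [-0.0469, 0.0443, 0.0223], [-0.0431, 0.0443, 0.0225], [-0.0393, 0.0441, 0.0212], [-0.0355, 0.0441, 0.0211], [-0.0317, 0.0442, 0.0213], [-0.0279, 0.0439, 0.0203], [-0.0242, 0.0442, 0.0213], [-0.0204, 0.0444, 0.0217], [-0.0128, 0.0388, -0.0001]]
plane 0.00020500333153440772 [0.08930406]
```

```bash
python3 -m crank '[{"linear":[0,0,0],"rot":[0,0,0],"hand":0.7},{"linear":[0,0,0],"rot":[0,0,0],"hand":0.75},{"linear":[0,0,0],"rot":[0,0,0],"hand":0.75},{"linear":[-0.01,-0.11,0.16],"rot":[0,0,0],"hand":0.75},{"linear":[-0.02,-0.23,0.32],"rot":[0,0,0],"hand":0.75},{"linear":[-0.04,-0.4,0.6],"rot":[0,0,0],"hand":0.75},{"linear":[-0.04,-0.4,0.6],"rot":[0,0,0],"hand":0.75},{"linear":[-0.04,-0.4,0.6],"rot":[0,0,0],"hand":0.75},{"linear":[0,0,0],"rot":[0,0,0],"hand":0.75}]';  python3 - <<'E'
exec(open('st.py').read())
for n in ['wrist','scene','side']: snap(n,n+'6.png')
a=cv2.imread('pics/scene6.png')[210:330,220:370];b=cv2.imread('pics/side6.png')[190:310,200:350]
cv2.imwrite('pics/z6.png',cv2.resize(np.hstack([a,b]),None,fx=2.6,fy=2.6,interpolation=cv2.INTER_CUBIC))
E
```

```text
clock: 12.98
tool_pos: [0.5212, 0.0006, 0.2134]
orientation: [89.4, 54.9, 84.8]
force: [-0.8, -0.2, -0.2]
opening: 0.0655
t 12.975 p [0.5212 0.0006 0.2134] face [-0.0402  0.0165  0.1873] j [ -6.9  12.1  -7.7 -36.5 -74.9 -76.4] f [-0.8 -0.2 -0.2] op 0.0655
tool x [ 0.052  0.572 -0.818] y az 85.58
```

View pics/wrist6.png

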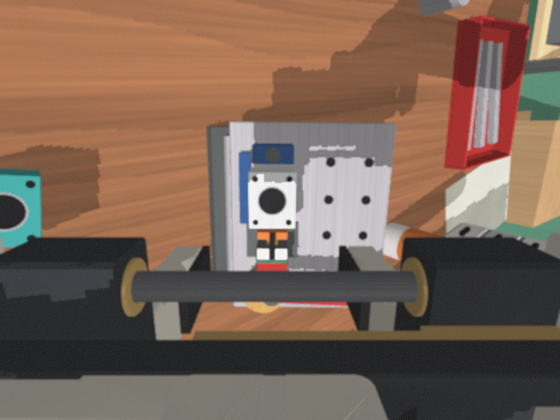

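View pics/z6.png

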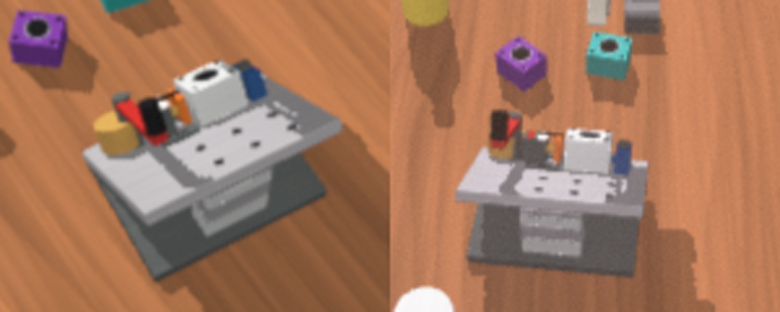

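```bash
python3 -m crank '[{"linear":[0.1,0.1,0.05],"rot":[-0.06,-0.65,0.93],"hand":0.45},{"linear":[0.1,0.1,0.05],"rot":[-0.06,-0.65,0.93],"hand":0.45},{"linear":[0.1,0.1,0.05],"rot":[-0.06,-0.65,0.93],"hand":0.45},{"linear":[0.1,0.1,0.05],"rot":[-0.06,-0.65,0.93],"hand":0.45},{"linear":[0.1,0.1,0],"rot":[-0.06,-0.65,0.93],"hand":0.45},{"linear":[0.1,0.1,0],"rot":[-0.06,-0.65,0.93],"hand":0.45},{"linear":[0.1,0.1,0],"rot":[-0.06,-0.65,0.93],"hand":0.45},{"linear":[0.1,0.1,0],"rot":[-0.06,-0.65,0.93],"hand":0.45},{"linear":[0.1,0.1,0],"rot":[-0.06,-0.65,0.93],"hand":0.45},{"linear":[0.1,0.1,0],"rot":[-0.06,-0.65,0.93],"hand":0.45},{"linear":[0.1,0.1,0],"rot":[-0.06,-0.65,0.93],"hand":0.45},{"linear":[0.1,0.1,0],"rot":[-0.06,-0.65,0.93],"hand":0.45},{"linear":[0.1,0.1,0],"rot":[-0.06,-0.65,0.93],"hand":0.45},{"linear":[0,0,0],"rot":[-0.06,-0.65,0.93],"hand":0.45},{"linear":[0,0,0],"rot":[0,0,0],"hand":0.45}]';  python3 - <<'E'
exec(open('st.py').read())
print((o['tool_pos']-O)@F, m.T@F)
todo(O+F@[.058,-.079,.13],-F[:,2],F[:,1])
E
```

```text
clock: 15.0
tool_pos: [0.5892, 0.0936, 0.2013]
orientation: [10.9, 56.3, 88.1]
force: [-0.7, -0.5, -0.9]
opening: 0.0394
t 15.0 p [0.5892 0.0936 0.2013] face [ 0.0338 -0.0428  0.1207] j [  4.   16.7  -2.7 -35.7 -70.8  -4.6] f [-0.7 -0.5 -0.9] op 0.0394
tool x [ 0.018  0.554 -0.832] y az 168.98
[ 0.03384435 -0.04284657  0.12071089] [[-0.02396277  0.03138747 -0.99924753]
 [ 0.14346239  0.98929954  0.02769754]
 [ 0.98938877 -0.14270017 -0.02823412]]
linear units [0.622 0.186 0.358] rot units [ 0.189 -1.244  1.153]
```

```bash
python3 -m crank '[{"linear":[0.2,0.06,0.15],"rot":[0.06,-0.4,0.38],"hand":0.45},{"linear":[0.2,0.06,0.15],"rot":[0.06,-0.4,0.38],"hand":0.45},{"linear":[0.2,0.06,0.1],"rot":[0.06,-0.4,0.38],"hand":0.45},{"linear":[0,0,0],"rot":[0,0,0],"hand":0.45}]';  python3 - <<'E'
exec(open('st.py').read())
todo(O+F@[.058,-.079,.13],-F[:,2],F[:,1])
for n in ['wrist','scene','side']: snap(n,n+'7.png')
a=cv2.imread('pics/scene7.png')[190:310,220:370];b=cv2.imread('pics/side7.png')[170:290,200:350]
cv2.imwrite('pics/z7.png',cv2.resize(np.hstack([a,b]),None,fx=2.6,fy=2.6,interpolation=cv2.INTER_CUBIC))
E
```

```text
clock: 15.5
tool_pos: [0.6281, 0.1056, 0.2267]
orientation: [-0.1, 55.0, 84.9]
force: [-0.2, -0.4, 1.4]
opening: 0.0396
t 15.5 p [0.6281 0.1056 0.2267] face [ 0.0611 -0.0805  0.1327] j [  4.1  17.8   2.1 -36.5 -72.    1.8] f [-0.2 -0.4  1.4] op 0.0396
tool x [ 0.051  0.571 -0.819] y az 175.0
linear units [-0.027 -0.014 -0.066] rot units [-0.003  0.007 -0.03 ]
```

View pics/wrist7.png

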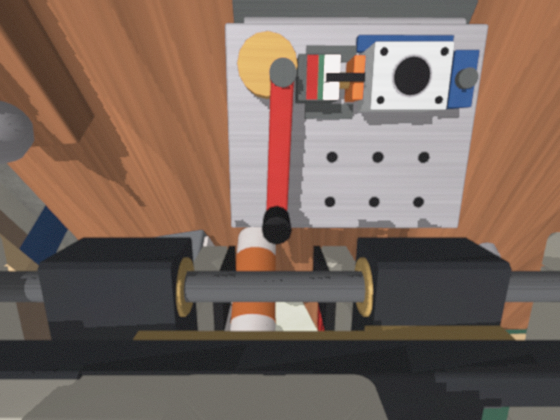

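View pics/z7.png

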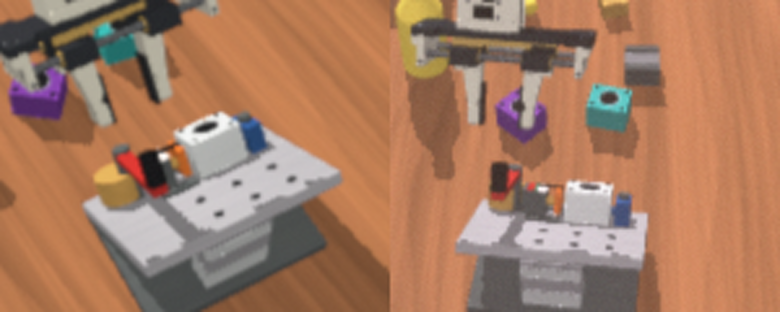

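```bash
cat > meas.py <<'E'
exec(open('st.py').read())
def meas(f):
    P,M,d=cloud(f);L=(P-O)@F;im=d['image']
    H,S,V=[cv2.cvtColor(im,cv2.COLOR_RGB2HSV)[...,i].astype(int) for i in range(3)]
    box=(L[...,0]>-.16)&(L[...,0]<.1)&(abs(L[...,1])<.2)
    pc=[2,50,98]
    def s(n,k):
        q=L[k&box]; print(n,len(q),np.percentile(q,pc,axis=0).round(4).tolist() if len(q) else '')
    s('knobtop',(V<60)&(L[...,2]>.083)&(L[...,2]<.092))
    s('stoptop',(H>100)&(H<125)&(S>120)&(L[...,2]>.027)&(L[...,2]<.033))
    s('parttop',(S<40)&(V>140)&(L[...,2]>.038)&(L[...,2]<.043))
    s('orange',(H>4)&(H<15)&(S>170)&(abs(L[...,0]+.04)<.02)&(abs(L[...,1]+.01)<.03)&(L[...,2]>.02))
    r=((H<4)|(H>175))&(S>150)&(L[...,2]>.05)&(L[...,2]<.06)&box
    q=L[r];  
    if len(q)>20:
        v=q[:,:2]-[-.04,-.075]; k=np.hypot(*v.T)>.04
        vx,vy,x0,y0=cv2.fitLine((q[:,:2]).astype(np.float32),cv2.DIST_L2,0,0,0).ravel();sg=np.sign((q[:,:2].mean(0)-[-.04,-.075])@[vx,vy])
        print('lever angle',np.arctan2(-vy*sg,vx*sg),'line pt',x0,y0)
    g=(H>45)&(H<95)&(S>80)&(abs(L[...,0]+.04)<.025)&(abs(L[...,1]+.02)<.03)&(L[...,2]>.015)
    s('green',g)
    s('white',(S<30)&(V>180)&(abs(L[...,0]+.04)<.02)&(L[...,1]>-.04)&(L[...,1]<-.015)&(L[...,2]>.02))
    s('redstrip',((H<4)|(H>175))&(S>150)&(abs(L[...,0]+.04)<.02)&(abs(L[...,1]+.035)<.02)&(L[...,2]<.045)&(L[...,2]>.02))
    s('pointer',(V<50)&(abs(L[...,0]+.04)<.012)&(abs(L[...,1]+.015)<.03)&(L[...,2]>.033)&(L[...,2]<.06))
E
python3 - <<'E'
exec(open('meas.py').read())
meas('wrist7.png')
im=cv2.imread('pics/wrist7.png')[30:120,220:490];cv2.imwrite('pics/z7w.png',cv2.resize(im,None,fx=2.9,fy=2.9,interpolation=cv2.INTER_CUBIC))
E
```

```text
t 15.65 p [0.6267 0.1054 0.226 ] face [ 0.0604 -0.0792  0.1323] j [  4.1  17.8   2.  -36.5 -72.    1.8] f [ 0.4 -0.9  0.8] op 0.0394
tool x [ 0.049  0.571 -0.819] y az 174.96
knobtop 659 [[0.0482, -0.0873, 0.0838], [0.0563, -0.079, 0.0871], [0.0656, -0.0711, 0.0884]]
stoptop 925 [[-0.0605, 0.0501, 0.0285], [-0.0417, 0.0567, 0.0301], [-0.0228, 0.0661, 0.0315]]
parttop 3879 [[-0.064, -0.0107, 0.0387], [-0.0436, 0.0152, 0.0403], [-0.0212, 0.0427, 0.0418]]
orange 258 [[-0.0547, -0.0241, 0.0212], [-0.0353, -0.0235, 0.0351], [-0.0273, -0.0176, 0.0373]]
lever angle 0.0348726139159182 line pt 0.005827907 -0.0774315
green 127 [[-0.0557, -0.0485, 0.0338], [-0.042, -0.0475, 0.0352], [-0.028, -0.0464, 0.0366]]
white 299 [[-0.0567, -0.0399, 0.0337], [-0.045, -0.0371, 0.0353], [-0.0272, -0.034, 0.0379]]
redstrip 296 [[-0.0564, -0.0549, 0.0337], [-0.0425, -0.0526, 0.0353], [-0.0282, -0.0503, 0.0369]]
pointer 508 [[-0.0512, -0.0403, 0.037], [-0.0422, 0.0092, 0.0405], [-0.0322, 0.0146, 0.042]]
```

View pics/z7w.png

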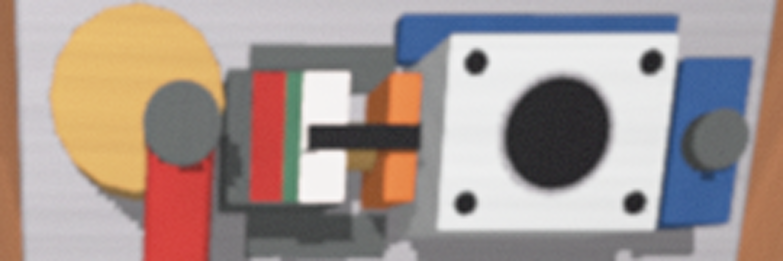

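```bash
python3 -m crank '[{"linear":[-0.0,0.12,-0.26],"rot":[0,0,0],"hand":0.45},{"linear":[0.01,0.18,-0.25],"rot":[0,0,0],"hand":0.45},{"linear":[0.01,0.18,-0.25],"rot":[0,0,0],"hand":0.45},{"linear":[0.01,0.12,-0.17],"rot":[0,0,0],"hand":0.45},{"linear":[0,0,0],"rot":[0,0,0],"hand":0.45}]';  python3 - <<'E'
exec(open('st.py').read())
todo(O+F@[.057,-.079,.063],-F[:,2],F[:,1])
E
```

```text
clock: 16.27
tool_pos: [0.6267, 0.1445, 0.1641]
orientation: [0.6, 55.0, 85.4]
force: [0.0, -0.5, 0.0]
opening: 0.0391
t 16.275 p [0.6267 0.1445 0.1641] face [ 0.0567 -0.0757  0.0593] j [  7.5  20.7  -1.9 -38.3 -64.8   3.3] f [ 0.  -0.5  0. ] op 0.0391
tool x [ 0.046  0.571 -0.82 ] y az 174.93
linear units [ 0.052 -0.037  0.053] rot units [ 0.001 -0.069 -0.016]
```

```bash
cat > arc.py <<'E'
exec(open('st.py').read())
A=np.array([-.0415,-.075])
def arc(n,step=5,r=.1,z=.063):
    f=(o['tool_pos']-O)@F; v=f[:2]-A; phi=np.arctan2(-v[1],v[0])
    ty=F.T@m[:,1]; psi=np.arctan2(-ty[0],ty[1]) # tool y=+Fy rotated by -psi
    psi=-psi if False else np.arctan2(ty[0],ty[1])
    print('phi',phi,'r',np.hypot(*v),'z',f[2],'tool yaw',psi,'F force',(o['force']@F).round(1),'tilt',(F.T@m[:,0]).round(3))
    prev=f
    for i in range(1,n+1):
        p=phi+np.radians(step)*i
        q=np.array([A[0]+r*np.cos(p),A[1]-r*np.sin(p),z])
        print(((F@(q-prev))/.06).round(3),'->',round(p,3));prev=q
    G=np.stack([-F[:,2], F[:,1]*np.cos(phi)+F[:,0]*np.sin(phi)],1);todo(o['tool_pos'],G[:,0],G[:,1])
    print('unit rot -5deg about Fz',(-F[:,2]).round(3))
E
python3 -m crank '[{"linear":[0,-0.037,0.053],"rot":[0,-0.05,0],"hand":0.45},{"linear":[0,0,0],"rot":[0,0,0],"hand":0.45}]'
python3 - <<'E'
exec(open('arc.py').read())
arc(6)
E
```

```text
clock: 16.52
tool_pos: [0.6272, 0.1419, 0.1681]
orientation: [0.0, 55.0, 85.0]
force: [0.2, 0.2, 0.1]
opening: 0.0391
t 16.525 p [0.6272 0.1419 0.1681] face [ 0.057  -0.0764  0.064 ] j [  7.3  20.4  -1.8 -38.2 -65.    3.4] f [0.2 0.2 0.1] op 0.0391
tool x [ 0.05   0.571 -0.82 ] y az 174.96
phi 0.014013569207977342 r 0.09855256065084146 z 0.06400371568351848 tool yaw -0.0014109956766518935 F force [ 0.2 -0.2 -0. ] tilt [-0.     0.001 -1.   ]
[ 0.147  0.009 -0.005] -> 0.101
[ 0.142 -0.03  -0.012] -> 0.189
[ 0.138 -0.04  -0.019] -> 0.276
[ 0.134 -0.05  -0.026] -> 0.363
[ 0.129 -0.059 -0.033] -> 0.45
[ 0.122 -0.068 -0.04 ] -> 0.538
linear units [0. 0. 0.] rot units [ 0.013  0.088 -0.153]
unit rot -5deg about Fz [ 0.052  0.571 -0.819]
```

```bash
python3 -m crank '[{"linear":[0.147,-0.02,-0.005],"rot":[0.05,0.57,-0.82],"hand":0.45},{"linear":[0.142,-0.03,-0.012],"rot":[0.05,0.57,-0.82],"hand":0.45},{"linear":[0.138,-0.04,-0.02],"rot":[0.05,0.57,-0.82],"hand":0.45},{"linear":[0.134,-0.05,-0.026],"rot":[0.05,0.57,-0.82],"hand":0.45}]'
python3 - <<'E'
exec(open('arc.py').read())
arc(6)
E
```

```text
clock: 17.02
tool_pos: [0.6576, 0.1337, 0.1658]
orientation: [21.1, 54.9, 85.5]
force: [-4.7, 2.0, -0.6]
opening: 0.0395
t 17.025 p [0.6576 0.1337 0.1658] face [ 0.0512 -0.1075  0.0652] j [  6.2  23.3   2.2 -37.9 -66.8 -17. ] f [-4.7  2.  -0.6] op 0.0395
tool x [ 0.045  0.573 -0.818] y az 157.99
phi 0.336665362049808 r 0.09825087271123807 z 0.06519737588745929 tool yaw 0.3586865645362664 F force [ 1.   4.8 -1.4] tilt [ 0.002  0.006 -1.   ]
[ 0.144 -0.014 -0.045] -> 0.424
[ 0.124 -0.065 -0.038] -> 0.511
[ 0.117 -0.074 -0.044] -> 0.598
[ 0.11  -0.081 -0.05 ] -> 0.686
[ 0.101 -0.089 -0.056] -> 0.773
[ 0.091 -0.095 -0.061] -> 0.86
linear units [0. 0. 0.] rot units [-0.038 -0.202  0.165]
unit rot -5deg about Fz [ 0.052  0.571 -0.819]
```

```bash
python3 -m crank '[{"linear":[0.14,-0.05,-0.045],"rot":[0.04,0.5,-0.75],"hand":0.45},{"linear":[0.124,-0.065,-0.038],"rot":[0.05,0.57,-0.82],"hand":0.45},{"linear":[0.117,-0.074,-0.044],"rot":[0.05,0.57,-0.82],"hand":0.45},{"linear":[0.11,-0.08,-0.05],"rot":[0.05,0.57,-0.82],"hand":0.45},{"linear":[0.1,-0.09,-0.056],"rot":[0.05,0.57,-0.82],"hand":0.45},{"linear":[0,0,0],"rot":[0,0,0],"hand":0.45}]'
python3 - <<'E'
exec(open('arc.py').read())
arc(6)
for n in ['wrist','scene','side']: snap(n,n+'8.png')
a=cv2.imread('pics/scene8.png')[190:310,220:370];b=cv2.imread('pics/side8.png')[170:290,200:350]
cv2.imwrite('pics/z8.png',cv2.resize(np.hstack([a,b]),None,fx=2.6,fy=2.6,interpolation=cv2.INTER_CUBIC))
E
```

```text
clock: 17.77
tool_pos: [0.689, 0.1141, 0.1542]
orientation: [46.8, 54.4, 85.9]
force: [0.2, -0.3, -0.0]
opening: 0.0397
t 17.775 p [0.689  0.1141 0.1542] face [ 0.0309 -0.1404  0.0653] j [  3.9  26.9   6.3 -38.2 -68.8 -40.7] f [ 0.2 -0.3 -0. ] op 0.0397
tool x [ 0.041  0.58  -0.813] y az 135.05
phi 0.7349447606476686 r 0.09760143076415298 z 0.06532750083372181 tool yaw 0.8010523631123697 F force [-0.2 -0.2  0.1] tilt [ 0.01   0.011 -1.   ]
[ 0.126 -0.049 -0.073] -> 0.822
[ 0.086 -0.099 -0.063] -> 0.909
[ 0.075 -0.104 -0.068] -> 0.997
[ 0.064 -0.109 -0.072] -> 1.084
[ 0.052 -0.113 -0.075] -> 1.171
[ 0.04  -0.116 -0.078] -> 1.259
linear units [0. 0. 0.] rot units [-0.159 -0.528  0.547]
unit rot -5deg about Fz [ 0.052  0.571 -0.819]
```

View pics/wrist8.png

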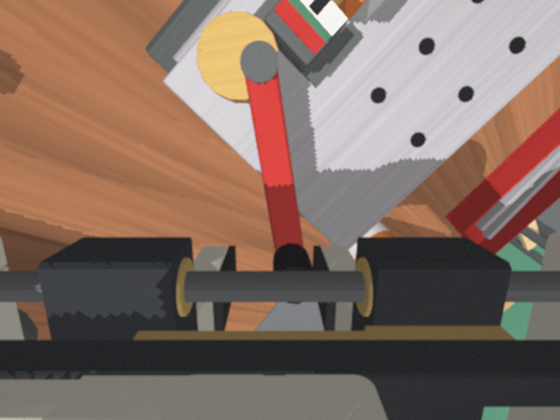

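View pics/z8.png

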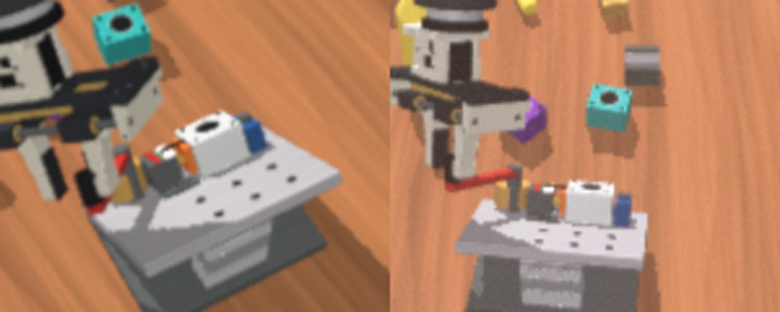

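```bash
python3 -m crank '[{"linear":[0.1,-0.09,-0.06],"rot":[0.02,0.3,-0.5],"hand":0.45},{"linear":[0.086,-0.099,-0.063],"rot":[0.05,0.57,-0.82],"hand":0.45},{"linear":[0.075,-0.104,-0.068],"rot":[0.05,0.57,-0.82],"hand":0.45},{"linear":[0.064,-0.109,-0.072],"rot":[0.05,0.57,-0.82],"hand":0.45},{"linear":[0,0,0],"rot":[0,0,0],"hand":0.45}]'
python3 - <<'E'
exec(open('arc.py').read())
arc(6)
for n in ['wrist','scene','side']: snap(n,n+'9.png')
a=cv2.imread('pics/scene9.png')[190:310,220:370];b=cv2.imread('pics/side9.png')[170:290,200:350]
cv2.imwrite('pics/z9.png',cv2.resize(np.hstack([a,b]),None,fx=2.6,fy=2.6,interpolation=cv2.INTER_CUBIC))
exec(open('meas.py').read());meas('wrist9.png')
E
```

```text
clock: 18.55
tool_pos: [0.706, 0.0937, 0.1418]
orientation: [64.1, 54.1, 85.4]
force: [0.5, -0.6, -0.7]
opening: 0.0395
t 18.55 p [0.706  0.0937 0.1418] face [ 0.0084 -0.1593  0.0659] j [  1.9  29.1   8.3 -38.4 -69.5 -56.6] f [ 0.5 -0.6 -0.7] op 0.0395
tool x [ 0.047  0.584 -0.81 ] y az 116.35
phi 1.036331571448041 r 0.09790923396855412 z 0.06590795725276047 tool yaw 1.1107872211461998 F force [-0.8 -0.6 -0.2] tilt [ 0.016  0.006 -1.   ]
[ 0.093 -0.071 -0.103] -> 1.124
[ 0.047 -0.114 -0.077] -> 1.211
[ 0.035 -0.117 -0.079] -> 1.298
[ 0.022 -0.119 -0.081] -> 1.385
[ 0.01  -0.119 -0.083] -> 1.473
[-0.003 -0.119 -0.083] -> 1.56
linear units [0. 0. 0.] rot units [-0.227 -0.533  0.656]
unit rot -5deg about Fz [ 0.052  0.571 -0.819]
t 18.7 p [0.7059 0.0938 0.142 ] face [ 0.0086 -0.1591  0.066 ] j [  1.9  29.1   8.3 -38.4 -69.5 -56.5] f [-0.9 -0.4  0.4] op 0.0396
tool x [ 0.047  0.584 -0.81 ] y az 116.42
knobtop 418 [[-0.0164, -0.1614, 0.0832], [0.0126, -0.1487, 0.0866], [0.0237, -0.1409, 0.0915]]
stoptop 0 
parttop 0 
orange 0 
lever angle 0.9431488222489794 line pt -0.014080413 -0.11409712
green 125 [[-0.0381, -0.0382, 0.0338], [-0.0322, -0.0368, 0.0353], [-0.0276, -0.035, 0.0367]]
white 43 [[-0.0315, -0.0346, 0.0343], [-0.0285, -0.0337, 0.0353], [-0.0268, -0.032, 0.0364]]
redstrip 742 [[-0.0535, -0.0466, 0.0337], [-0.0385, -0.0436, 0.0353], [-0.0277, -0.0393, 0.0368]]
pointer 0
```

View pics/wrist9.png

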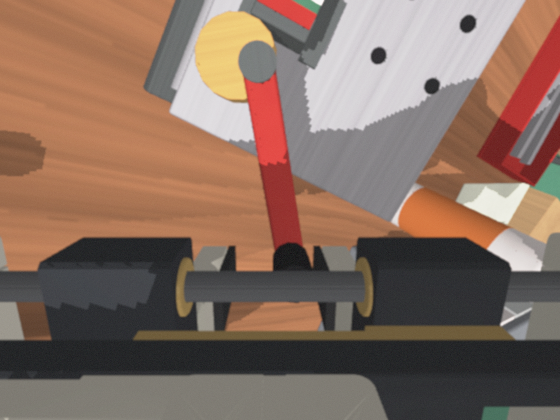

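View pics/z9.png

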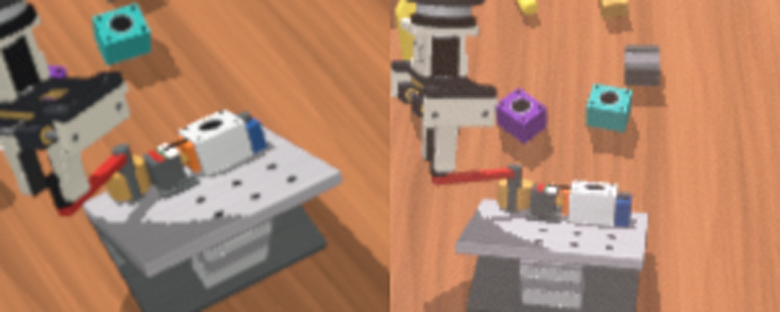

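```bash
python3 -m crank '[{"linear":[0.06,-0.11,-0.08],"rot":[0.01,0.1,-0.3],"hand":0.45},{"linear":[0.047,-0.114,-0.077],"rot":[0.05,0.5,-0.8],"hand":0.45},{"linear":[0.035,-0.117,-0.079],"rot":[0.05,0.5,-0.8],"hand":0.45},{"linear":[0,0,0],"rot":[0,0,0],"hand":0.45}]'
python3 - <<'E'
exec(open('arc.py').read())
arc(3)
for n in ['wrist','scene','side']: snap(n,n+'10.png')
exec(open('meas.py').read());meas('wrist10.png')
E
```

```text
clock: 19.2
tool_pos: [0.7154, 0.0751, 0.1298]
orientation: [73.3, 53.9, 83.3]
force: [0.3, -0.4, -0.3]
opening: 0.0393
t 19.2 p [0.7154 0.0751 0.1298] face [-0.013  -0.1702  0.0663] j [  0.3  30.2   8.5 -38.9 -68.5 -65.5] f [ 0.3 -0.4 -0.3] op 0.0393
tool x [ 0.069  0.585 -0.808] y az 103.6
phi 1.280263885924729 r 0.0993839885488383 z 0.06625632577356744 tool yaw 1.3021552719161282 F force [-0.5 -0.3 -0. ] tilt [ 0.019 -0.016 -1.   ]
[ 0.038 -0.086 -0.124] -> 1.368
[ 0.012 -0.119 -0.082] -> 1.455
[-0.    -0.119 -0.083] -> 1.542
linear units [0. 0. 0.] rot units [-0.214  0.024  0.311]
unit rot -5deg about Fz [ 0.052  0.571 -0.819]
t 19.35 p [0.7151 0.0752 0.1299] face [-0.0129 -0.1699  0.0662] j [  0.3  30.2   8.5 -38.9 -68.6 -65.5] f [0.3 0.  0.2] op 0.039
tool x [ 0.068  0.584 -0.809] y az 103.69
knobtop 474 [[-0.0376, -0.1679, 0.0833], [-0.0068, -0.1602, 0.0866], [0.0056, -0.1548, 0.0916]]
stoptop 0 
parttop 0 
orange 0 
lever angle 1.1827253054905058 line pt -0.024046885 -0.11942494
green 0 
white 0 
redstrip 94 [[-0.0375, -0.044, 0.0337], [-0.0309, -0.043, 0.0353], [-0.0275, -0.0412, 0.0366]]
pointer 0
```

```bash
python3 -m crank '[{"linear":[-0.02,0.08,0.055],"rot":[0,0,0],"hand":0.45},{"linear":[-0.01,-0.11,0.16],"rot":[0,0,0],"hand":0.45},{"linear":[-0.02,-0.23,0.32],"rot":[0,0,0],"hand":0.45},{"linear":[-0.03,-0.35,0.5],"rot":[-0.05,-0.55,0.8],"hand":0.45},{"linear":[-0.1,0.1,0.3],"rot":[-0.05,-0.55,0.8],"hand":0.45},{"linear":[-0.1,0.25,0.2],"rot":[-0.05,-0.55,0.8],"hand":0.45},{"linear":[-0.1,0.25,0.15],"rot":[-0.05,-0.55,0.8],"hand":0.45},{"linear":[-0.1,0.25,0.15],"rot":[-0.05,-0.55,0.8],"hand":0.45},{"linear":[-0.1,0.2,0.1],"rot":[-0.05,-0.55,0.8],"hand":0.45},{"linear":[-0.1,0.2,0.1],"rot":[-0.05,-0.55,0.8],"hand":0.45},{"linear":[-0.1,0,0],"rot":[-0.05,-0.55,0.8],"hand":0.45},{"linear":[-0.1,0,0],"rot":[-0.05,-0.55,0.8],"hand":0.45},{"linear":[-0.1,0,0],"rot":[-0.05,-0.55,0.8],"hand":0.45},{"linear":[-0.1,0,0],"rot":[-0.05,-0.55,0.8],"hand":0.45},{"linear":[0,0,0],"rot":[0,0,0],"hand":0.45}]'
python3 - <<'E'
exec(open('arc.py').read())
snap('wrist','w11.png')
exec(open('meas.py').read());meas('w11.png')
E
```

```text
clock: 21.22
tool_pos: [0.6481, 0.1084, 0.2683]
orientation: [18.5, 54.0, 84.7]
force: [0.3, 0.1, 0.6]
opening: 0.0393
t 21.225 p [0.6481 0.1084 0.2683] face [ 0.0886 -0.1002  0.1641] j [  3.7  17.8   7.3 -36.7 -76.2 -19.5] f [0.3 0.1 0.6] op 0.0393
tool x [ 0.055  0.586 -0.809] y az 159.57
t 21.275 p [0.6483 0.1085 0.2683] face [ 0.0887 -0.1004  0.1641] j [  3.7  17.8   7.3 -36.7 -76.2 -19.6] f [0.8 0.7 0.6] op 0.0395
tool x [ 0.055  0.586 -0.809] y az 159.52
knobtop 610 [[-0.0118, -0.175, 0.0841], [-0.0037, -0.1665, 0.0872], [0.0044, -0.1584, 0.0886]]
stoptop 114 [[-0.0282, 0.0553, 0.0287], [-0.0248, 0.06, 0.0301], [-0.0222, 0.0659, 0.0315]]
parttop 1530 [[-0.0437, -0.0047, 0.0385], [-0.0277, 0.0127, 0.0402], [-0.0202, 0.0478, 0.0419]]
orange 139 [[-0.0529, -0.0131, 0.0204], [-0.0331, -0.0126, 0.0303], [-0.0271, -0.0075, 0.0365]]
lever angle 1.1830185627183263 line pt -0.022625128 -0.121093966
green 98 [[-0.056, -0.0348, 0.0341], [-0.0428, -0.0339, 0.0353], [-0.0285, -0.0329, 0.0371]]
white 480 [[-0.0548, -0.0317, 0.0338], [-0.0378, -0.0263, 0.0353], [-0.0272, -0.0204, 0.0375]]
redstrip 394 [[-0.0562, -0.0435, 0.0337], [-0.0424, -0.0401, 0.0353], [-0.028, -0.0366, 0.0368]]
pointer 15 [[-0.04, 0.0114, 0.0401], [-0.0376, 0.0129, 0.0408], [-0.0348, 0.0144, 0.0425]]
```

View pics/w11.png

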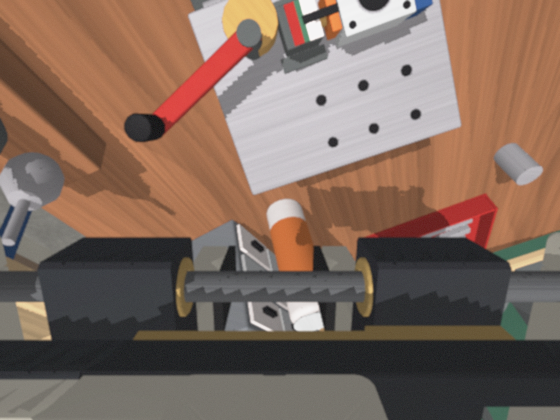

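```bash
python3 - <<'E'
exec(open('st.py').read())
todo(O+F@[.05,-.03,.125],-F[:,2],F[:,1])
E
python3 -m crank '[{"linear":[-0.3,-0.05,-0.25],"rot":[-0.05,-0.5,0.8],"hand":0.45},{"linear":[-0.3,-0.05,-0.25],"rot":[-0.05,-0.5,0.8],"hand":0.45},{"linear":[-0.3,-0.05,-0.2],"rot":[-0.05,-0.5,0.8],"hand":0.45},{"linear":[-0.2,0,-0.1],"rot":[0,-0.5,0.7],"hand":0.45},{"linear":[0,0,0],"rot":[0,0,0],"hand":0.45}]'
python3 - <<'E'
exec(open('meas.py').read())
snap('wrist','w12.png');meas('w12.png')
im=cv2.imread('pics/w12.png')[0:180,200:500];cv2.imwrite('pics/z12.png',cv2.resize(im,None,fx=2.6,fy=2.6,interpolation=cv2.INTER_CUBIC))
E
```

```text
t 21.275 p [0.6483 0.1085 0.2683] face [ 0.0887 -0.1004  0.1641] j [  3.7  17.8   7.3 -36.7 -76.2 -19.6] f [0.8 0.7 0.6] op 0.0395
tool x [ 0.055  0.586 -0.809] y az 159.52
linear units [-1.183 -0.049 -0.903] rot units [-0.404 -2.122  3.051]
clock: 21.9
tool_pos: [0.5819, 0.0983, 0.2204]
orientation: [1.2, 54.0, 86.2]
force: [-0.7, 0.2, 0.4]
opening: 0.0394
t 21.9 p [0.5819 0.0983 0.2204] face [ 0.048  -0.0352  0.1341] j [  2.8  14.9  -2.9 -37.9 -71.8   4.2] f [-0.7  0.2  0.4] op 0.0394
tool x [ 0.039  0.587 -0.809] y az 175.17
knobtop 879 [[-0.0129, -0.1757, 0.0834], [-0.0045, -0.166, 0.0871], [0.0041, -0.1581, 0.0885]]
stoptop 574 [[-0.0606, 0.0542, 0.0287], [-0.0489, 0.0603, 0.0302], [-0.0232, 0.0665, 0.0315]]
parttop 3748 [[-0.0642, -0.0043, 0.0386], [-0.0439, 0.0219, 0.0402], [-0.0211, 0.049, 0.0418]]
orange 181 [[-0.0544, -0.0128, 0.0217], [-0.0353, -0.0103, 0.0358], [-0.0276, -0.0065, 0.0375]]
lever angle 1.1824427732344227 line pt -0.02251706 -0.122117326
green 95 [[-0.0559, -0.0347, 0.0337], [-0.0451, -0.034, 0.0352], [-0.0277, -0.0333, 0.0367]]
white 661 [[-0.0565, -0.0375, 0.0338], [-0.0368, -0.0274, 0.0354], [-0.0234, -0.0203, 0.29]]
redstrip 402 [[-0.0564, -0.0434, 0.0335], [-0.0431, -0.0399, 0.0352], [-0.0277, -0.0369, 0.0366]]
pointer 179 [[-0.0496, -0.0276, 0.037], [-0.042, 0.0117, 0.0401], [-0.0354, 0.0148, 0.042]]
```

View pics/z12.png

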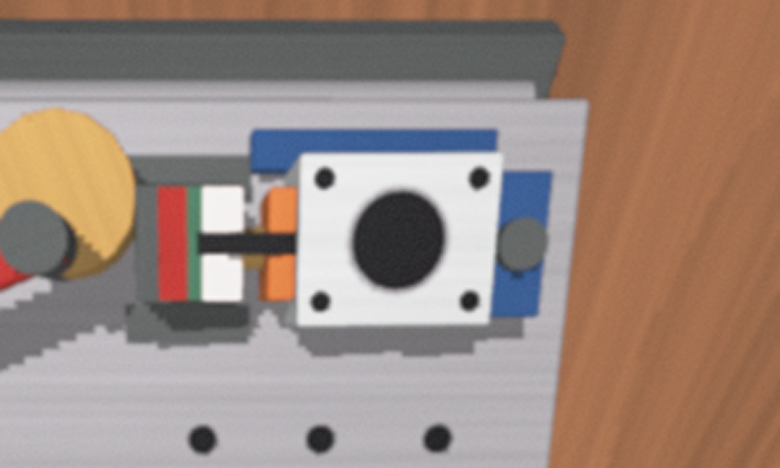

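```bash
python3 - <<'E'
exec(open('st.py').read())
p=1.25
todo(O+F@[-.004,-.1665,.13],-F[:,2],F[:,1]*np.cos(p)+F[:,0]*np.sin(p))
E
python3 -m crank '[{"linear":[0.1,0,0.2],"rot":[0,0.55,-0.8],"hand":0.45},{"linear":[0.2,-0.05,0],"rot":[0.05,0.55,-0.8],"hand":0.45},{"linear":[0.2,-0.1,0],"rot":[0.05,0.55,-0.8],"hand":0.45},{"linear":[0.2,-0.1,0],"rot":[0.05,0.55,-0.8],"hand":0.45},{"linear":[0.2,-0.1,0],"rot":[0.05,0.55,-0.8],"hand":0.45},{"linear":[0.2,-0.1,-0.05],"rot":[0.05,0.55,-0.8],"hand":0.45},{"linear":[0.2,-0.1,-0.05],"rot":[0.05,0.55,-0.8],"hand":0.45},{"linear":[0.2,-0.1,-0.05],"rot":[0.05,0.55,-0.8],"hand":0.45},{"linear":[0.2,-0.1,-0.05],"rot":[0.05,0.55,-0.8],"hand":0.45},{"linear":[0.2,-0.1,-0.1],"rot":[0.05,0.55,-0.8],"hand":0.45},{"linear":[0.2,-0.1,-0.1],"rot":[0.05,0.55,-0.8],"hand":0.45},{"linear":[0.1,0,0],"rot":[0.05,0.55,-0.8],"hand":0.45},{"linear":[0.1,0,0],"rot":[0.05,0.55,-0.8],"hand":0.45},{"linear":[0,0,0],"rot":[0,0,0],"hand":0.45}]'
python3 - <<'E'
exec(open('st.py').read())
p=1.25
todo(O+F@[-.004,-.1665,.13],-F[:,2],F[:,1]*np.cos(p)+F[:,0]*np.sin(p))
E
```

```text
t 21.95 p [0.5825 0.0982 0.2207] face [ 0.0482 -0.0358  0.1343] j [  2.8  14.9  -2.8 -37.9 -71.8   4.2] f [ 0.3 -0.4 -0.5] op 0.0393
tool x [ 0.04   0.587 -0.809] y az 175.13
linear units [ 2.109 -0.865 -0.558] rot units [  0.467   8.183 -11.705]
clock: 23.7
tool_pos: [0.7376, 0.038, 0.2135]
orientation: [65.6, 54.7, 82.9]
force: [-0.1, -0.5, -0.5]
opening: 0.0396
t 23.7 p [0.7376 0.038  0.2135] face [ 0.0063 -0.1957  0.1548] j [ -1.9  28.4  16.5 -36.2 -77.4 -62.8] f [-0.1 -0.5 -0.5] op 0.0396
tool x [ 0.071  0.574 -0.816] y az 111.98
linear units [-0.476  0.14  -0.438] rot units [ 0.004  0.694 -0.596]
```

```bash
python3 -m crank '[{"linear":[-0.25,0.07,-0.15],"rot":[0,0.35,-0.3],"hand":0.45},{"linear":[-0.23,0.07,-0.15],"rot":[0,0.35,-0.3],"hand":0.45},{"linear":[0,0,0],"rot":[0,0,0],"hand":0.45}]'
python3 - <<'E'
exec(open('st.py').read())
p=1.25
todo(O+F@[-.004,-.1665,.066],-F[:,2],F[:,1]*np.cos(p)+F[:,0]*np.sin(p))
E
```

```text
clock: 24.08
tool_pos: [0.7086, 0.0465, 0.1952]
orientation: [71.7, 55.1, 84.9]
force: [0.4, 0.6, 0.4]
opening: 0.0397
t 24.075 p [0.7086 0.0465 0.1952] face [ 0.0007 -0.166   0.1365] j [ -1.2  27.1  12.1 -36.2 -75.5 -66.2] f [0.4 0.6 0.4] op 0.0397
tool x [ 0.051  0.57  -0.82 ] y az 106.84
linear units [ 0.062  0.607 -1.008] rot units [ 0.009 -0.011  0.009]
```

```bash
python3 -m crank '[{"linear":[0,0,-0.2],"rot":[0,0,0],"hand":0.45},{"linear":[0.02,0.2,-0.28],"rot":[0,0,0],"hand":0.45},{"linear":[0.02,0.2,-0.28],"rot":[0,0,0],"hand":0.45},{"linear":[0.02,0.18,-0.22],"rot":[0,0,0],"hand":0.45},{"linear":[0,0,0],"rot":[0,0,0],"hand":0.45}]'
python3 - <<'E'
exec(open('arc.py').read())
arc(5)
E
```

```text
clock: 24.7
tool_pos: [0.7126, 0.0843, 0.1313]
orientation: [71.7, 55.1, 85.0]
force: [0.3, -0.2, -0.4]
opening: 0.0395
t 24.7 p [0.7126 0.0843 0.1313] face [-0.0048 -0.1666  0.0623] j [  1.7  30.    8.5 -37.6 -68.7 -64.3] f [ 0.3 -0.2 -0.4] op 0.0395
tool x [ 0.05  0.57 -0.82] y az 106.92
phi 1.1899129412457718 r 0.09866632462852626 z 0.06231804574580697 tool yaw 1.2500200171072169 F force [-0.3 -0.3 -0.3] tilt [-0.001  0.001 -1.   ]
[ 0.058 -0.118 -0.065] -> 1.277
[ 0.025 -0.118 -0.081] -> 1.364
[ 0.013 -0.119 -0.082] -> 1.452
[ 0.    -0.119 -0.083] -> 1.539
[-0.012 -0.118 -0.083] -> 1.626
linear units [0. 0. 0.] rot units [-0.025 -0.404  0.557]
unit rot -5deg about Fz [ 0.052  0.571 -0.819]
```

```bash
python3 -m crank '[{"linear":[0.04,-0.118,-0.07],"rot":[0.02,0.25,-0.35],"hand":0.45},{"linear":[0.025,-0.118,-0.08],"rot":[0.03,0.4,-0.55],"hand":0.45},{"linear":[0.013,-0.119,-0.082],"rot":[0.03,0.4,-0.55],"hand":0.45},{"linear":[0,0,0],"rot":[0,0,0],"hand":0.45}]'
python3 - <<'E'
exec(open('arc.py').read())
arc(2)
snap('wrist','w13.png');exec(open('meas.py').read());meas('w13.png')
E
```

```text
clock: 25.2
tool_pos: [0.7184, 0.0643, 0.119]
orientation: [81.3, 54.9, 85.2]
force: [0.0, -0.4, 0.6]
opening: 0.0397
t 25.2 p [0.7184 0.0643 0.119 ] face [-0.0278 -0.1742  0.0633] j [ -0.1  31.6   9.5 -37.8 -69.4 -71.8] f [ 0.  -0.4  0.6] op 0.0397
tool x [ 0.048  0.573 -0.818] y az 95.82
phi 1.433124276711459 r 0.10011958749812315 z 0.06333779871700618 tool yaw 1.4135935687584942 F force [ 0.  -0.1  0.7] tilt [ 0.002  0.004 -1.   ]
[ 0.001 -0.116 -0.088] -> 1.52
[-0.01  -0.119 -0.083] -> 1.608
linear units [0. 0. 0.] rot units [-0.017  0.097 -0.207]
unit rot -5deg about Fz [ 0.052  0.571 -0.819]
t 25.25 p [0.7184 0.0643 0.1192] face [-0.0277 -0.1742  0.0635] j [ -0.   31.5   9.5 -37.7 -69.4 -71.8] f [ 0.2  0.2 -0.7] op 0.0395
tool x [ 0.048  0.573 -0.818] y az 95.91
knobtop 437 [[-0.0513, -0.1707, 0.0832], [-0.0198, -0.1646, 0.0866], [-0.0069, -0.1614, 0.0914]]
stoptop 0 
parttop 0 
orange 0 
lever angle 1.3336166005510162 line pt -0.03089163 -0.121752754
green 0 
white 0 
redstrip 0 
pointer 0
```

```bash
python3 -m crank '[{"linear":[-0.01,0.09,0.065],"rot":[0,0,0],"hand":0.45},{"linear":[-0.01,-0.11,0.16],"rot":[0,0,0],"hand":0.45},{"linear":[-0.02,-0.23,0.32],"rot":[0,0,0],"hand":0.45},{"linear":[-0.03,-0.35,0.5],"rot":[-0.05,-0.55,0.8],"hand":0.45},{"linear":[-0.1,0.1,0.3],"rot":[-0.05,-0.55,0.8],"hand":0.45},{"linear":[-0.1,0.25,0.2],"rot":[-0.05,-0.55,0.8],"hand":0.45},{"linear":[-0.2,0.25,0.1],"rot":[-0.05,-0.55,0.8],"hand":0.45},{"linear":[-0.2,0.25,0.1],"rot":[-0.05,-0.55,0.8],"hand":0.45},{"linear":[-0.2,0.2,0.1],"rot":[-0.05,-0.55,0.8],"hand":0.45},{"linear":[-0.2,0.2,0],"rot":[-0.05,-0.55,0.8],"hand":0.45},{"linear":[-0.2,0,0],"rot":[-0.05,-0.55,0.8],"hand":0.45},{"linear":[-0.2,0,0],"rot":[-0.05,-0.55,0.8],"hand":0.45},{"linear":[-0.2,0,0],"rot":[-0.05,-0.55,0.8],"hand":0.45},{"linear":[-0.2,0,0],"rot":[-0.05,-0.55,0.8],"hand":0.45},{"linear":[-0.2,0,-0.1],"rot":[-0.05,-0.55,0.8],"hand":0.45},{"linear":[-0.2,0,-0.1],"rot":[-0.05,-0.55,0.8],"hand":0.45},{"linear":[0,0,0],"rot":[0,0,0],"hand":0.45}]'
python3 - <<'E'
exec(open('st.py').read())
todo(O+F@[.05,-.03,.13],-F[:,2],F[:,1])
E
```

```text
clock: 27.38
tool_pos: [0.5792, 0.0943, 0.2398]
orientation: [13.7, 55.2, 83.6]
force: [1.2, 0.6, 0.1]
opening: 0.0392
t 27.375 p [0.5792 0.0943 0.2398] face [ 0.0557 -0.0329  0.1524] j [  3.6  12.6  -3.2 -36.4 -71.4 -12.6] f [1.2 0.6 0.1] op 0.0392
tool x [ 0.064  0.567 -0.821] y az 162.23
linear units [-0.036  0.139 -0.36 ] rot units [-0.12  -1.566  2.507]
```

```bash
python3 -m crank '[{"linear":[0,0,-0.1],"rot":[-0.04,-0.5,0.83],"hand":0.45},{"linear":[0,0,-0.1],"rot":[-0.04,-0.5,0.83],"hand":0.45},{"linear":[0,0,-0.1],"rot":[-0.04,-0.5,0.83],"hand":0.45},{"linear":[0,0,0],"rot":[0,0,0],"hand":0.45}]'
python3 - <<'E'
exec(open('meas.py').read())
snap('wrist','w14.png');meas('w14.png')
im=cv2.imread('pics/w14.png')[0:180,200:500];cv2.imwrite('pics/z14.png',cv2.resize(im,None,fx=2.6,fy=2.6,interpolation=cv2.INTER_CUBIC))
E
```

```text
clock: 27.88
tool_pos: [0.5818, 0.093, 0.2253]
orientation: [0.1, 55.1, 84.8]
force: [-0.2, -1.1, 0.4]
opening: 0.0395
t 27.875 p [0.5818 0.093  0.2253] face [ 0.0465 -0.0356  0.1411] j [  3.2  14.   -3.3 -36.7 -71.1   3.2] f [-0.2 -1.1  0.4] op 0.0395
tool x [ 0.052  0.57  -0.82 ] y az 174.69
knobtop 846 [[-0.0268, -0.1808, 0.0834], [-0.0189, -0.1706, 0.0871], [-0.0103, -0.1628, 0.0886]]
stoptop 556 [[-0.0604, 0.0539, 0.0288], [-0.0421, 0.0601, 0.0303], [-0.023, 0.0663, 0.0316]]
parttop 3465 [[-0.0643, -0.0043, 0.0387], [-0.0439, 0.0218, 0.0403], [-0.0209, 0.0489, 0.0417]]
orange 159 [[-0.0541, -0.0128, 0.0229], [-0.0349, -0.0099, 0.0358], [-0.0276, -0.0065, 0.038]]
lever angle 1.3338755486623315 line pt -0.029797507 -0.12481649
green 92 [[-0.0559, -0.0328, 0.0337], [-0.0387, -0.0321, 0.0354], [-0.0277, -0.0313, 0.0369]]
white 601 [[-0.0569, -0.0357, 0.034], [-0.0371, -0.0253, 0.0354], [-0.0219, -0.0186, 0.2984]]
redstrip 369 [[-0.0563, -0.0412, 0.0339], [-0.0423, -0.0381, 0.0353], [-0.0277, -0.0351, 0.0368]]
pointer 131 [[-0.0494, -0.0279, 0.0375], [-0.042, 0.0126, 0.0404], [-0.035, 0.0149, 0.042]]
```

View pics/z14.png

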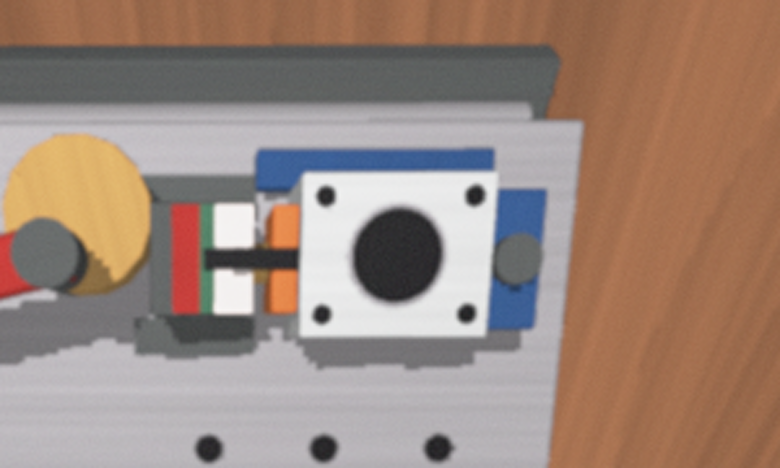

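```bash
python3 -c "
from plant import ticket
print(ticket.close_job())"
```

```text
the job is handed in; nothing more can be done
None
```

The job was handed in at about 28 s of the 54 s allowed. By the last pictures the block is clamped in the nest with the pointer in the green. `close_job()` gives no verdict.

- **Placing:** I gripped the aluminium block across its 45 mm sides and set it bore outwards on the sloped face. I then slid it down onto the blue ledge and let go between the pad and the stop.
- **Lever, two pushes:** I pushed the knob between open jaws to about 1.18 rad. A picture then showed the pointer only at the edge between white and green, about 1 mm. I pushed again to 1.33 rad and backed away.
- **Pointer:** its rear end is about the middle of the green strip, roughly 3 mm pressed in.
- **Seating:** the block's top is 40 mm out of the face, so it lies flat. Its low side is on the ledge and it looks square to it. It did not move during the second push, so I take it to be bearing on the stop.
- **Robot:** it stood clear of everything. I did not turn to or touch the bystanders and look-alikes, though I took no final picture of the whole bench.
- **Small disagreement:** depth readings put the stop near face y = 50–51 mm, while the pointer and lever angle imply about 52 mm. The block's x read about 1–2 mm below nominal. I put both down to the 2 mm camera calibration.

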